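Change-out of a spent dryer cartridge

TASK

The drying cartridge with the pink barrel on the gas dryer is spent: slide back the collar of its quick coupler until the cartridge springs loose, draw it straight out, and lay it in the empty, red-tagged bay of the regeneration tray, fully down and with its nipple pointing the same way as the others. Its tail cap is all you can hold at the dryer, but in the tray only its barrel leaves room for fingers, so set it down on the bench and take it again; lay it down gently each time, do not drop it. Leave the blue cartridge in service, the cartridges already in the tray and the glassware where they are.

Things in the scene. Friction and masses are not known exactly. Their poses are not given: they have to be found in the camera images.
- spent: Spent desiccant cartridge with pink round barrel (32 mm diameter, 76 mm long), 0.2 to 0.33 kg. Origin: middle of the barrel, on the axis; x runs along it to the nipple. Front cap: white 40 mm square, x = 38 to 52 mm. The square caps stop it rolling: lying flat, its axis is 20 mm above what it lies on. At the start locked level in either coupler of the dryer, 62 mm above the bench
- spent_tail (a point): Centre of the spent cartridge's tail cap: white block, 40 mm square, 34 mm long (x = -72 to -38 mm of the cartridge). At the dryer it alone sticks out of the channel that holds front cap and barrel, and can be gripped there, from above, with free space below it
- spent_tip (a point): End of the spent cartridge's steel nipple, on its axis, 80 mm from the barrel's middle. Nipple: 18 mm diameter, 28 mm long, with a groove for the coupler's locking balls
- good: Blue-barrelled cartridge in service, same shape and axes as the spent one, locked in the dryer's other coupler; leave it there
- manifold: Gas dryer, fixed: white valve block with two couplers side by side, 110 mm apart. Origin on the bench, under the middle of the coupler mouths; x points level from the mouths into the block (block x = 56 to 106 mm, 230 mm wide, 88 high, handles to 102); cartridges come out to -x. Coupler axes: 62 mm up, y = 55 (near) and -55 mm (far). A locked cartridge's origin is at x = -53 mm
- channel_near (a point): Middle, on the coupler's axis, of the near coupler's open-topped metal channel that carries the cartridge: 86 mm long, 57 mm wide outside, 47 inside, walls up to 18 mm above the axis, floor 20 mm below it. Once drawn 30 mm from its locked place a cartridge is clear of the socket and can be lifted out
- channel_far (a point): The same for the far coupler. A base plate 6 mm thick under the whole dryer reaches 6 mm beyond the channels' open ends
- collar_near (a joint): Collar of the coupler nearer the robot (m): 0 home; slides back to 0.011 towards the block (+x of the dryer) against a spring, 4 N rising to about 10 N. At about 0.006 the lock opens and a spring pushes the cartridge 11 mm out; its nipple then keeps the collar part-way back (about 0.0045), also when let go, until the cartridge is drawn out, when the collar springs home
- collar_far (a joint): Collar of the coupler farther from the robot, just like collar_near
- collar_near_mid (a point): Middle of the near collar's knurled grip, on the coupler's axis; moves with the collar. Steel ring 38 mm diameter, grip 28 mm long (14 mm either side of this point), then a rim 46 mm in diameter and 4 mm thick at the end by the block. Free all round; at home this point is at x = 16 mm of the dryer
- collar_far_mid (a point): The same point of the far collar
- tray: Aluminium regeneration tray, fixed, three bays side by side along its y (pitch 76 mm). Origin on the bench under the middle bay; x along the bays, the way all nipples must point. Floor 8 mm thick, x = -82 to 62, y = -114 to 114 mm; nipples stick out to x = 80. End blocks 52 mm high at x = -82 to -40 and 40 to 62; open between, so that fingers can hold a barrel there
- bay (a point): Centre of the empty bay, where the barrel's middle belongs, 28 mm above the bench; axes as the tray's. Red tag on its tail-end wall. End pockets 47 mm wide, as deep as the caps, take the caps with 3.5 mm play at each side and about 3 mm lengthwise, so no finger fits beside a cap; the nipple goes through a 26 mm slot in the +x end
- stored_a: A spent cartridge already in the tray, same shape and axes as the spent one, pink too
- stored_b: Another one already in the tray, the same
- beaker_tall: Empty glass beaker, 60 mm diameter over its rim, 100 mm tall. Origin half-way up
- beaker_wide: Empty glass beaker, 72 mm diameter over its rim, 90 mm tall. Origin half-way up
- reagent: Amber reagent bottle with white cap, 61 mm diameter, 116 mm tall. Origin half-way up
Mind the look-alikes: they are no part of the job. Leave any yellow look-alike of the spent alone.

How it is judged:
On the way, in this order (a step that is already met when the one before it is completed fails the run):
1. the collar has been slid back and the cartridge has sprung out of its lock (x of spent in the frame of manifold below -0.059 m and value of joint any of collar_near, collar_far above 0.002 m), for 0.1 s.
2. the cartridge is drawn clear of its socket (x of spent in the frame of manifold below -0.084 m), for 0.1 s.
At the end, for the whole second after the job is handed in: Spent cartridge at rest in the empty bay: within 6 mm lengthwise and sideways, 3 mm in height, 0.1 rad in line, nipple to the tray's +x. Both collars home (2 mm). Blue cartridge moved under 6 mm; stored cartridges, beakers, bottle under 20 mm (x of spent in the frame of bay between -0.006 and 0.006 m and y of spent in the frame of bay between -0.006 and 0.006 m and z of spent in the frame of bay between -0.003 and 0.003 m and x of spent_tip in the frame of bay between 0.07 and 0.09 m and angle between the x axis of spent and the x axis of bay, either way round below 0.1 rad and linear speed of spent below 0.02 m/s and value of joint each of collar_near, collar_far below 0.002 m and distance of good from where it was at the start of the episode below 0.006 m and distance of each of stored_a, stored_b, beaker_tall, beaker_wide, reagent from where it was at the start of the episode below 0.02 m); the robot touches nothing.
It fails at once if the cartridge in service is disturbed (moved more than 6 mm) (distance of good from where it was at the start of the episode above 0.006 m).
It fails at once if a cartridge in the tray is moved more than 20 mm (distance of any of stored_a, stored_b from where it was at the start of the episode above 0.02 m).
It fails at once if glassware is knocked over or moved more than 20 mm (distance of any of beaker_tall, beaker_wide, reagent from where it was at the start of the episode above 0.02 m or angle between any of beaker_tall, beaker_wide, reagent's own z axis and vertical above 0.4 rad).
It fails at once if the spent cartridge is dropped (faster than 0.45 m/s with no finger on it) (linear speed of spent above 0.45 m/s and contact force between spent and the fingers below 0.05 N).
It also fails if it takes over 61 s, if anything falls off the work surface, if the arm or the gripper's body presses on something with over 40 N, if the wrist force passes 120 N, or if a joint passes its speed limit or range.

ROBOT

A 6-joint arm with a two-finger parallel gripper is mounted at the origin on the work surface. World frame = base frame: x ahead of the robot, y to its left, z up, the work surface at z = 0. Lengths are in m, angles in rad, forces in N, time in s.
With the tool pointing down it reaches from about 0.4 to 0.825 m from the base axis. Payload 7 kg.
Tool frame: the origin (TCP) lies between the finger pads; the fingertips stand 17 mm ahead of it and the grasp point (between the pads) lies 2 mm behind it; z points along the fingers, x is the direction in which the jaws open and shut, and the axes are right-handed (so a half turn about z gives the same grasp; the last joint's range is limited). The gripper opens to 88 mm and grips with 3 to 60 N. Pads are 19 mm wide; open, the fingers measure 130 mm over their backs; the gripper's body (78 mm by 193 mm) begins 47 mm behind the grasp point.
Start: joints at [1.581, 0.359, 0.012, 0, -1.224, -0.288], TCP at [0.185, 0.649, 0.244] pointing down, gripper open.
Joint ranges: [-3.07, 3.07], [-1.43, 2.12], [-1.02, 1.25], [-3.03, 1.67], [-3.05, -0], [-3.03, 3.03]. Speed limits (rad/s): [2.39, 2.39, 3.01, 3.14, 3.14, 3.14].

INTERFACE

Orientations are given as a 3x3 rotation matrix whose columns are the frame's x, y, z axes.
In Python, from station import ctrl gives the robot as it stands.
- The arm moves only by the shell command python3 -m pendant 'ROWS' [OPENING] [FORCE]. ROWS is JSON, a list of rows, each an object of numbers: "tx", "ty", "tz": the shift along the tool's x, y, z normalised to -1 to 1, where 1 is 100 mm; "turn": the turn about the tool's z normalised to -1 to 1, where 1 is 90 degrees. In form: [{"tx": .., "ty": .., "tz": .., "turn": ..}, ...]. A call has 1 to 12 rows; each row is the pose to reach, as a shift and turn from the pose commanded when the call began, along the tool's axes at that moment; what a row does not reach only later rows make up. A row lasts 1/8 s, in which the tool goes at most 62.5 mm and 10.7 degrees, less where a joint would pass 70% of its speed; a pose out of reach is approached as far as the arm can. A call with a number of a shift or a turn outside -1 to 1 is refused whole. A call with a gripper value outside its range is refused whole. OPENING is the closure, from 0 (fully open) to 1 (shut), set as the call begins (- or left out, the last holds). The fingers move at their own pace and stop on an object; FORCE is the grip in N (left out, the last holds). Time passes only in rows, so rows that repeat a pose let the fingers close. It gives the time, the measured TCP pose, the force and the opening at its end, in the units of the state.
- ctrl.sense(): the state, without advancing time (a new reading comes with each control period).
- ctrl.camera(name): name is "side" or "top"; returns (picture, depth): 384x512x3 uint8, blue, green, red; 384x512 float32, m along the optical axis (not along the pixel's ray), 0 where there is no reading.
- ctrl.camera_info(name): a dict with "fx", "fy", "cx", "cy" (pixels), "rvec" (rotation vector, rad) and "tvec" (3), from world to camera coordinates, as OpenCV has them. Camera axes: x right, y down, z forward; pixel columns grow to the right and rows downward; lengths in m; the calibration is good to about 2 mm. A picture is of the moment at which its call begins. camera_info takes no time and is no camera call.
- ctrl.close_job(): hands the job in, once; it reports no verdict.
The state is a dict: "time_s": time; "joint_pos": joint angles; "joint_vel": joint speeds; "tau": joint torques, N m; "position": TCP position; "tcp_rot": TCP orientation; "force": force on the tool from outside, world axes, zero at the start; "moment": the same for the moment, N m; "grip_width": opening from 0.0 (shut) to 1.0 (fully open).
Only numpy, scipy, OpenCV 4.12 (cv2) and the standard library are available. Lean on these libraries where they do the work, as an engineer would, in place of code of your own. Each camera call takes 0.05 s, during which the arm holds its last target.

## Working session

There is one attempt and no reset: what is moved stays moved. The work goes in short steps, Python scripts to look and compute and a shell command to move; the robot and the scene stay as the last step left them, time stands still between calls to the robot, and variables do not carry over. Pictures are saved under pics/ and viewed, and the job is handed in when it is done.

```bash
mkdir -p pics; python3 - <<'E'
from station import ctrl
import cv2,numpy as np
for n in("side","top"):
    p,d=ctrl.camera(n); cv2.imwrite(f"pics/{n}0.png",p); np.save(f"pics/{n}0.npy",d); 
    i=ctrl.camera_info(n); print(n,i)
    R=cv2.Rodrigues(np.array(i["rvec"],float))[0]; print("cam pos",-R.T@np.array(i["tvec"],float).ravel())
s=ctrl.sense(); print(s)
E
```

```text
side {'fx': 422.835395297939, 'fy': 422.835395297939, 'cx': 249.573668137221, 'cy': 191.55521497049264, 'rvec': array([ 2.26192236, -0.43798576,  0.20692714]), 'tvec': array([-0.41115221,  0.26272833,  0.98387754])}
cam pos [ 0.16363489 -0.6738049   0.85164424]
top {'fx': 414.40228505125776, 'fy': 414.40228505125776, 'cx': 261.87856854569355, 'cy': 193.6875976735723, 'rvec': array([ 2.15004276, -2.18016931,  0.07253976]), 'tvec': array([0.13302097, 0.52762979, 1.39758102])}
cam pos [0.40255231 0.09500985 1.44161203]
{'time_s': 0.1, 'joint_pos': array([ 1.58110585e+00,  3.59310103e-01,  1.11696304e-02, -2.72942907e-04,
       -1.22409542e+00, -2.88059530e-01]), 'joint_vel': array([ 6.34870863e-04, -6.02305078e-04,  2.16909793e-03,  1.33148009e-03,
        1.42129361e-05, -1.20561770e-04]), 'tau': array([-1.32570232e-03, -5.84166098e+01,  2.93749076e+01,  7.01548263e+00,
        1.01277253e-02, -4.92106869e-05]), 'position': array([0.18502915, 0.64873214, 0.24273444]), 'tcp_rot': array([[-2.74281778e-01, -9.61649337e-01, -2.41848005e-04],
       [-9.61648270e-01,  2.74281836e-01, -1.44212323e-03],
       [ 1.45315136e-03, -1.62975408e-04, -9.99998931e-01]]), 'force': array([-0.23628753, -0.62933624, -0.18976434]), 'moment': array([-0.0028966 ,  0.00958219, -0.00708801]), 'grip_width': 0.9977904903862729}
```

View pics/side0.png

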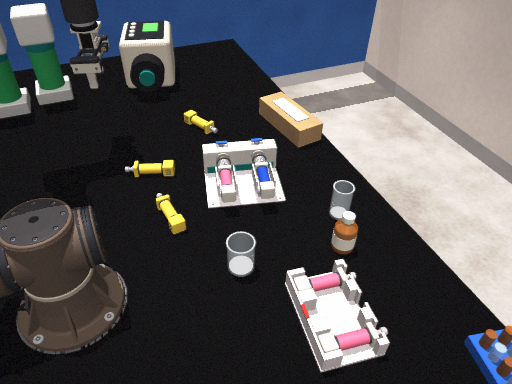

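View pics/top0.png

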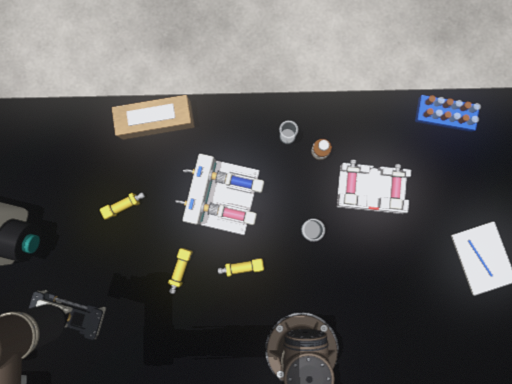

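The side view shows the dryer at about (243,175), with the pink cartridge on the near coupler (226,180) and the blue one at (263,175). The tray is at (335,315). In the top view the pink cartridge is at (232,214) and the tray at (374,188), with the middle bay empty and its red tag at (373,208). Next I'll enlarge both areas.

```bash
cat > h.py <<'E'
import cv2,numpy as np
from station import ctrl
def info(n):
    i=ctrl.camera_info(n);R=cv2.Rodrigues(np.array(i["rvec"],float))[0];t=np.array(i["tvec"],float).ravel()
    return i,R,t
def atz(n,u,v,z):
    i,R,t=info(n);r=R.T@np.array([(u-i["cx"])/i["fx"],(v-i["cy"])/i["fy"],1.]);c=-R.T@t
    return c+r*(z-c[2])/r[2]
def proj(n,P):
    i,R,t=info(n);p=np.atleast_2d(P)@R.T+t
    return np.c_[p[:,0]/p[:,2]*i["fx"]+i["cx"],p[:,1]/p[:,2]*i["fy"]+i["cy"]]
def cloud(n,d):
    i,R,t=info(n);v,u=np.mgrid[:d.shape[0],:d.shape[1]]
    P=np.stack([(u-i["cx"])/i["fx"]*d,(v-i["cy"])/i["fy"]*d,d],-1)
    return (P-t)@R
def crop(p,x0,y0,x1,y1,k,out):
    cv2.imwrite(out,cv2.resize(p[y0:y1,x0:x1],None,fx=k,fy=k,interpolation=cv2.INTER_CUBIC))
E
python3 - <<'E'
from h import *
t=cv2.imread("pics/top0.png");s=cv2.imread("pics/side0.png")
crop(t,170,145,280,245,7,"pics/t1.png");crop(t,330,150,420,222,8,"pics/t2.png");crop(s,190,125,300,215,7,"pics/s1.png")
for n in("top","side"):
    d=np.load(f"pics/{n}0.npy");P=cloud(n,d)
    im=cv2.imread(f"pics/{n}0.png").astype(int);b,g,r=im[...,0],im[...,1],im[...,2]
    for nm,m in(("pink",(r>150)&(g<120)&(b>80)&(r-g>80)),("blue",(b>120)&(r<80)&(g<100)),("red",(r>170)&(g<60)&(b<60))):
        k,l,st,c=cv2.connectedComponentsWithStats((m&(d>0)).astype(np.uint8))
        for j in range(1,k):
            if st[j,4]>8: print(n,nm,c[j].round(1),st[j,4],np.median(P[l==j],0).round(4))
E
```

```text
top pink [373.6 208.2] 11 [ 0.4732 -0.2488  0.0564]
top blue [433.5 122.5] 22 [ 0.7669 -0.4699  0.0267]
top blue [453.5 126. ] 16 [ 0.7534 -0.5363  0.0261]
top blue [469.  128.7] 13 [ 0.7435 -0.591   0.0259]
side pink [326.8 285.4] 98 [ 0.5599 -0.1925  0.034 ]
side pink [354.6 344.1] 119 [ 0.5403 -0.343   0.0339]
side blue [191.6   4.3] 21 [ 0.883   2.0753 -0.044 ]
side blue [296.3  44.5] 4089 [ 1.6685  2.0761 -0.4315]
side blue [173.7  30.1] 39 [ 0.7551  2.0754 -0.199 ]
side blue [70.4 51.1] 168 [ 0.0976  2.0751 -0.2327]
side blue [174.8  42.5] 25 [ 0.7511  2.0771 -0.2789]
side blue [203.7  39.1] 13 [ 0.9555  2.0779 -0.2825]
side blue [364.7  47.9] 18 [ 2.3013  2.0722 -0.5479]
side blue [319.6  60.9] 12 [ 1.8942  2.077  -0.5872]
side blue [262.  173.7] 88 [0.5601 0.1999 0.0742]
side blue [508.4 344.9] 23 [ 0.8395 -0.4623  0.0301]
side blue [488.2 348.8] 24 [ 0.7901 -0.454   0.03  ]
side blue [496.9 362.4] 32 [ 0.7863 -0.483   0.0301]
side blue [507.2 377.3] 38 [ 0.7794 -0.5136  0.0308]
```

View pics/t1.png

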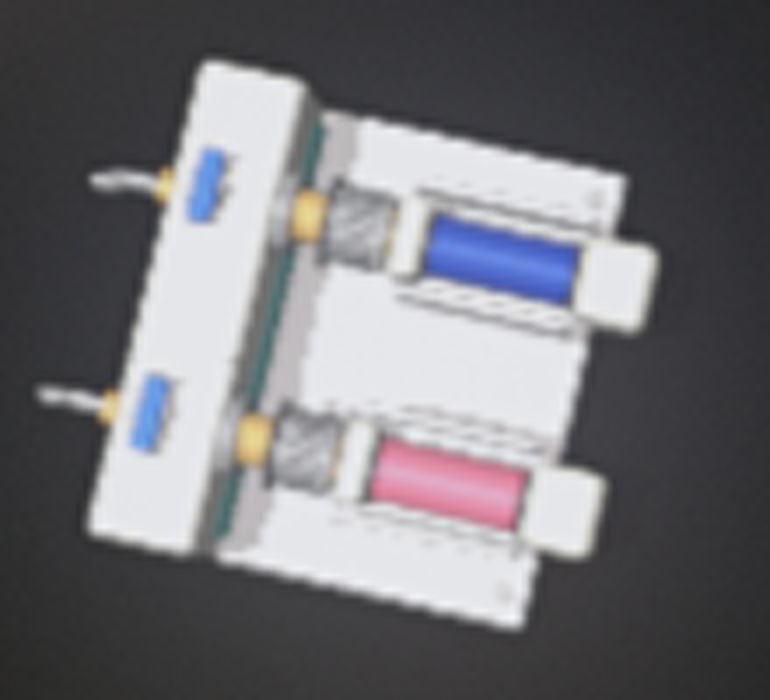

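View pics/t2.png

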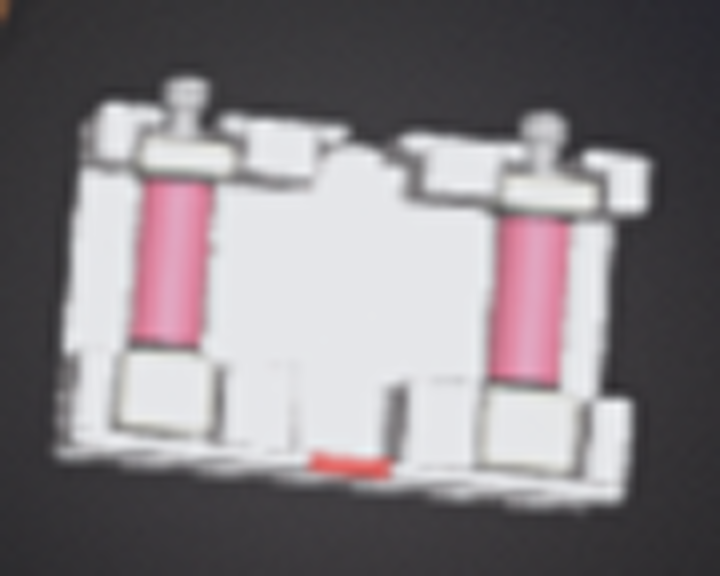

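View pics/s1.png

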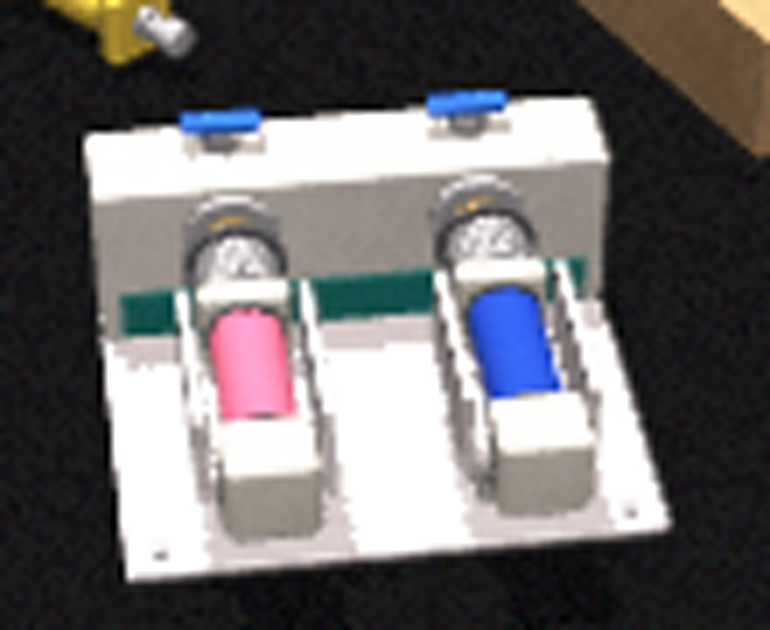

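The near coupler holds pink; in the top crop the tail cap is around (563,512) and the collar around (308,447). The tray's middle bay is free. I'll fit both poses from the points I picked in the crops.

```bash
cat > fit.py <<'E'
from h import *
from scipy.optimize import least_squares
def px(o,k,pts): return [(o[0]+(x+.5)/k-.5,o[1]+(y+.5)/k-.5) for x,y in pts]
def fit(sets,x0):
    def T(q,P):
        c,s=np.cos(q[2]),np.sin(q[2]);return np.asarray(P)@np.array([[c,s,0],[-s,c,0],[0,0,1]])+[q[0],q[1],0]
    def f(q): return np.concatenate([(proj(n,T(q,P))-uv).ravel() for n,P,uv in sets])
    r=least_squares(f,x0,loss='soft_l1',f_scale=1.);return r.x,[f(r.x)[:]],T
if __name__=="__main__":
    mm=lambda *a:np.array(a)/1000
    P=mm((106,-115,88),(56,-115,88),(106,115,88),(56,115,88),(-15,-55,62),(-91,-55,62),(-15,55,62),(-91,55,62))
    uv=np.array(px((170,145),7,[(203,62),(306,82),(88,532),(190,553),(428,242),(577,274),(376,472),(522,498)]))
    Q=mm((106,115,88),(106,-115,88),(56,115,88),(56,-115,88),(-125,75,82),(-125,35,82),(-125,75,42),(-125,35,42),(-125,-35,82),(-125,-75,82),(-125,-35,42),(-125,-75,42))
    uw=np.array(px((190,125),7,[(85,133),(595,98),(95,203),(608,160),(222,477),(320,470),(225,538),(319,532),(495,440),(590,432),(500,512),(592,505)]))
    for s in([("top",P,uv)],[("side",Q,uw)],[("top",P,uv),("side",Q,uw)]):
        x,r,_=fit(s,[.5,.25,1.5]);print(x.round(4));print(np.round(r[0].reshape(-1,2),1).tolist())
    P=mm((80,76,28),(38,76,28),(-38,76,28),(80,-76,28),(38,-76,28),(-38,-76,28))
    uv=np.array(px((330,150),8,[(187,85),(180,182),(168,343),(545,120),(535,217),(525,383)]))
    x,r,_=fit([("top",P,uv)],[.53,-.26,0]);print(x.round(4));print(np.round(r[0].reshape(-1,2),1).tolist())
E
python3 fit.py
python3 - <<'E'
from h import *
s=cv2.imread("pics/side0.png");crop(s,275,255,395,370,6,"pics/s2.png")
E
```

```text
[0.5264 0.2573 1.3353]
[[-0.2, -0.5], [-0.3, -0.2], [-0.2, -0.0], [0.1, 0.4], [-0.3, 0.1], [0.5, 0.4], [-0.3, -0.8], [1.0, 0.5]]
[0.5262 0.2616 1.3248]
[[-0.1, -0.8], [-0.6, -1.1], [-0.6, -1.4], [0.4, -0.9], [-0.3, -1.1], [0.2, -1.3], [-0.2, 0.9], [0.6, 0.5], [0.3, 0.8], [0.9, 0.7], [-0.7, 1.1], [-0.0, 0.9]]
[0.5256 0.2588 1.326 ]
[[-0.3, -0.5], [-0.4, -0.0], [-0.9, -0.1], [-0.7, 0.4], [-0.6, 0.4], [0.1, 1.0], [-0.9, -0.6], [0.3, 0.9], [-0.1, -0.2], [-0.5, -0.7], [-0.6, -0.8], [0.6, -0.4], [-0.1, -0.4], [0.4, -0.7], [0.0, 1.6], [0.8, 1.1], [0.6, 1.4], [1.2, 1.3], [-0.5, 1.8], [0.3, 1.5]]
[ 0.553  -0.2556 -0.1145]
[[0.2, -0.3], [0.0, -0.4], [-0.3, 1.5], [-0.1, -0.4], [0.3, -0.4], [-0.1, 0.9]]
```

View pics/s2.png

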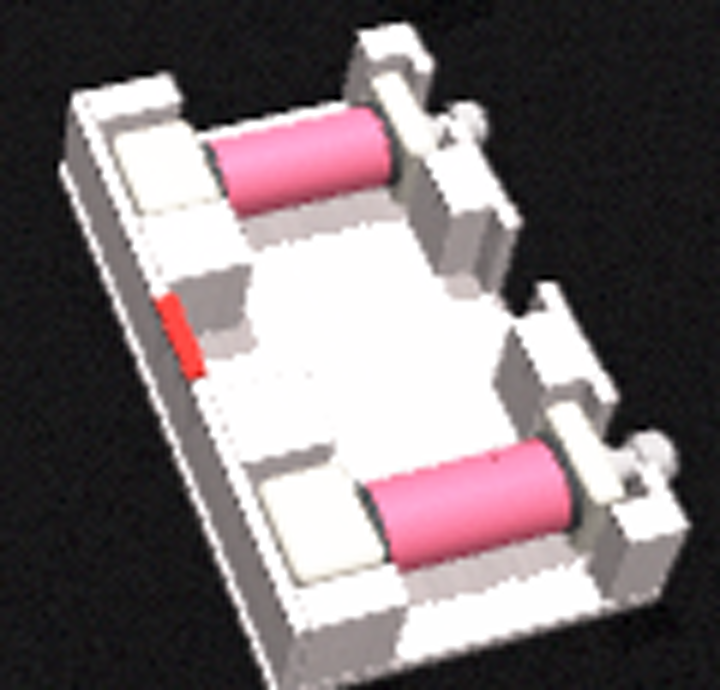

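```bash
cat > fit2.py <<'E'
from fit import *
mm=lambda *a:np.array(a)/1000
P=mm((80,76,28),(38,76,28),(80,-76,28),(38,-76,28),(62,114,52),(62,-114,52),(-40,-114,52))
uv=np.array(px((330,150),8,[(187,85),(180,180),(545,118),(535,215),(105,103),(650,158),(632,400)]))
Q=mm((-82,114,52),(-82,-114,52),(-40,114,52),(-40,-114,52),(40,114,52),(62,114,52),(62,-114,52),(40,-114,52),(80,76,28),(80,-76,28))
uw=np.array(px((275,255),6,[(72,92),(295,625),(172,73),(403,598),(358,32),(408,24),(688,522),(612,545),(472,125),(655,455)]))
for s in([("top",P,uv)],[("side",Q,uw)],[("top",P,uv),("side",Q,uw)]):
    x,r,T=fit(s,[.53,-.26,0]);print(x.round(4));print(np.round(r[0].reshape(-1,2),1).tolist())
def draw(img,n,q,k,o,segs,out):
    im=cv2.resize(img[o[1]:o[3],o[0]:o[2]],None,fx=k,fy=k,interpolation=cv2.INTER_CUBIC)
    for a,b in segs:
        p=proj(n,T(q,mm(a,b)));p=((p-[o[0],o[1]]+.5)*k-.5).round().astype(int)
        cv2.line(im,tuple(map(int,p[0])),tuple(map(int,p[1])),(0,160,0),1)
    cv2.imwrite(out,im)
def box(x0,x1,y0,y1,z):
    c=[(x0,y0,z),(x1,y0,z),(x1,y1,z),(x0,y1,z)];return [(c[i],c[(i+1)%4]) for i in range(4)]
if __name__=="__main__":
    segs=box(-82,-40,-114,114,52)+box(40,62,-114,114,52)+box(-82,62,-114,114,0)
    for b in(-76,0,76): segs+=box(-74,-40,b-23.5,b+23.5,52)+box(-40,40,b-16,b+16,28)+box(40,52,b-23.5,b+23.5,52)
    q=x;print(q)
    draw(cv2.imread("pics/top0.png"),"top",q,8,(330,150,420,222),segs,"pics/t3.png")
    draw(cv2.imread("pics/side0.png"),"side",q,6,(275,255,395,370),segs,"pics/s3.png")
E
python3 fit2.py
```

```text
[ 0.5527 -0.2553 -0.1156]
[[0.1, -0.3], [-0.0, -0.1], [-0.1, -0.1], [0.2, -0.1], [0.0, 0.4], [-0.1, 0.2], [-0.1, 0.0]]
[ 0.5506 -0.2523 -0.131 ]
[[-0.5, -0.2], [-1.4, 0.7], [-0.4, -0.5], [0.3, 0.2], [-0.2, -0.2], [-0.1, -0.6], [-0.8, 1.0], [2.0, -0.3], [1.1, -0.5], [1.1, 0.0]]
[ 0.5513 -0.253  -0.1276]
[[-0.2, -0.1], [-0.5, 0.1], [-0.5, 0.6], [-0.4, 0.6], [-0.4, 0.4], [-0.6, 1.0], [-0.9, 0.9], [-0.2, 0.0], [-0.6, 1.0], [-0.2, -0.3], [1.1, 0.3], [0.0, -0.1], [0.1, -0.5], [-0.2, 1.0], [2.7, -0.3], [1.3, -0.5], [1.6, 0.0]]
[ 0.55134207 -0.25295805 -0.12756215]
```

View pics/t3.png

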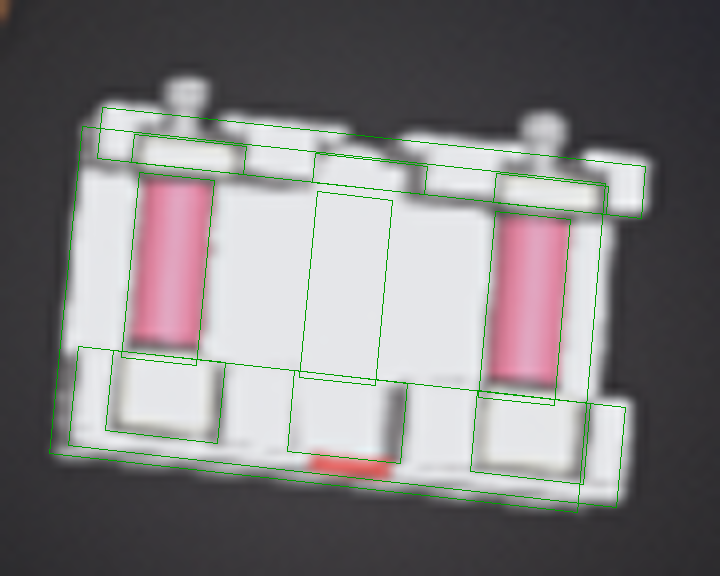

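View pics/s3.png

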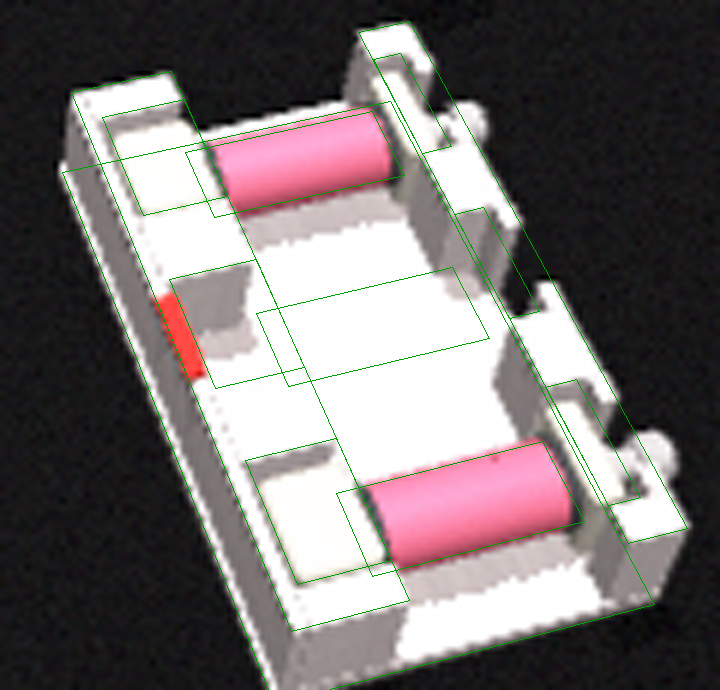

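The tray fit lines up in both views at (0.551, -0.253), yaw -0.12. The dryer is at (0.5256, 0.2588), yaw 1.328. Next I need a helper that works out the shifts.

```bash
cat > g.py <<'E'
import sys
from h import *
M=(0.5256,0.2588,1.328);TR=(0.5515,-0.2535,-0.122)
def W(F,x,y): c,s=np.cos(F[2]),np.sin(F[2]);return np.array([F[0]+c*x-s*y,F[1]+s*x+c*y])
def go(xy,z,yawdeg):
    s=ctrl.sense();R=s["tcp_rot"];p=s["position"];d=R.T@(np.array([xy[0],xy[1],z])-p)*10
    y=np.degrees(np.arctan2(R[1,0],R[0,0]));t=-((yawdeg-y+180)%360-180)/90
    print("t",round(s["time_s"],2),"pos",p.round(4),"yaw",round(y,2),"F",s["force"].round(1),"M",s["moment"].round(2),"w",round(s["grip_width"]*88,1),"j",s["joint_pos"].round(2))
    print("target",np.round(xy,4),z,"-> tx %.3f ty %.3f tz %.3f turn %.3f"%(*d,t), "n>=",np.abs(d).max())
E
python3 - <<'E'
from g import *
print(W(M,.016,.055),np.degrees(M[2])+90)
go(W(M,.017,.055),.2,np.degrees(M[2])+90)
E
```

```text
[0.47605986 0.28755369] 166.08879519337333
t 0.1 pos [0.185  0.6487 0.2427] yaw -105.92 F [-0.2 -0.6 -0.2] M [-0.    0.01 -0.01] w 87.8 j [ 1.58  0.36  0.01 -0.   -1.22 -0.29]
target [0.4763 0.2885] 0.2 -> tx 2.664 ty -3.789 tz 0.432 turn 0.978 n>= 3.7889217879992705
```

```bash
R='' ; python3 -m pendant '[{"tx":0.33,"ty":-0.47,"tz":0},{"tx":0.66,"ty":-0.95,"tz":0}]'; python3 -m pendant '[{"tx":0.33,"ty":-0.47,"tz":0},{"tx":0.66,"ty":-0.95,"tz":0}]';python3 -m pendant '[{"tx":0.33,"ty":-0.47,"tz":0},{"tx":0.66,"ty":-0.95,"tz":0}]';python3 -m pendant '[{"tx":0.3,"ty":-0.45,"tz":0.2,"turn":0.11},{"tx":0.66,"ty":-0.94,"tz":0.4,"turn":0.22},{"tx":0.66,"ty":-0.94,"tz":0.4,"turn":0.33},{"tx":0.66,"ty":-0.94,"tz":0.4,"turn":0.44},{"tx":0.66,"ty":-0.94,"tz":0.4,"turn":0.55},{"tx":0.66,"ty":-0.94,"tz":0.4,"turn":0.66},{"tx":0.66,"ty":-0.94,"tz":0.4,"turn":0.77},{"tx":0.66,"ty":-0.94,"tz":0.4,"turn":0.88},{"tx":0.66,"ty":-0.94,"tz":0.4,"turn":0.978},{"tx":0.66,"ty":-0.94,"tz":0.4,"turn":0.978},{"tx":0.66,"ty":-0.94,"tz":0.4,"turn":0.978}]'
python3 - <<'E'
from g import *
go(W(M,.017,.055),.064,np.degrees(M[2])+90)
p,d=ctrl.camera("side");crop(p,160,70,320,210,5,"pics/s4.png")
E
```

```text
time_s: 1.48
position: [0.2574, 0.5597, 0.2034]
tcp_rot: [[-0.971, 0.238, -0.0], [0.238, 0.971, -0.0], [0.0, -0.0, -1.0]]
force: [0.3, -0.5, -0.6]
grip_width: 0.998
t 1.48 pos [0.2574 0.5597 0.2034] yaw 166.26 F [ 0.3 -0.5 -0.6] M [ 0.07 -0.06 -0.02] w 87.8 j [ 1.46  0.29 -0.18 -0.   -1.1  -1.7 ]
target [0.4763 0.2885] 0.064 -> tx -2.771 ty -2.114 tz 1.394 turn 0.002 n>= 2.7708967061315173schema error: expected keys tx, ty, tz, turn
schema error: expected keys tx, ty, tz, turn
schema error: expected keys tx, ty, tz, turn
```

View pics/s4.png

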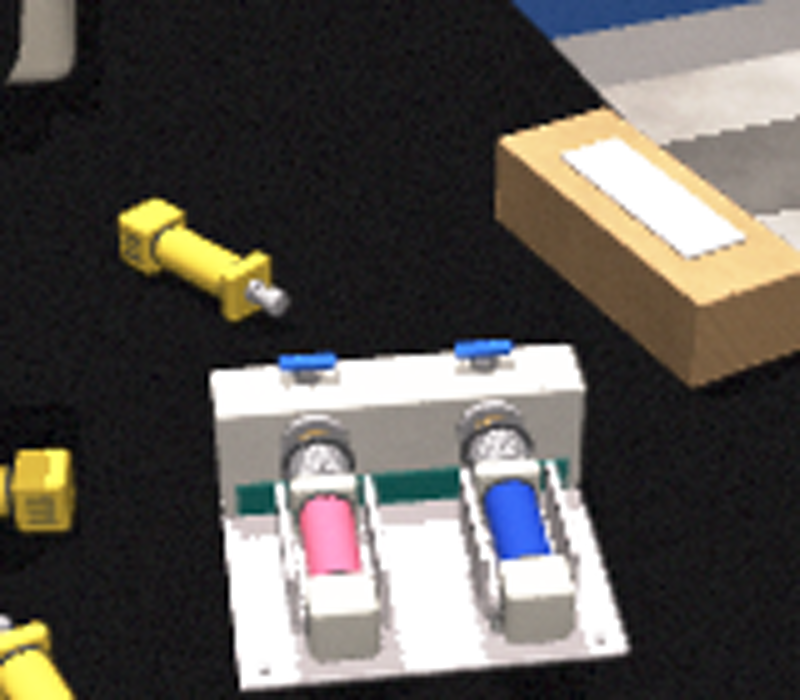

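All four keys are required in every row. The arm is already turned to 166.3°, so now the translation.

```bash
python3 -m pendant '[{"tx":-0.46,"ty":-0.35,"tz":0,"turn":0},{"tx":-0.92,"ty":-0.7,"tz":0,"turn":0}]'; python3 -m pendant '[{"tx":-0.46,"ty":-0.35,"tz":0,"turn":0},{"tx":-0.92,"ty":-0.7,"tz":0,"turn":0}]';python3 -m pendant '[{"tx":-0.46,"ty":-0.35,"tz":0.3,"turn":0},{"tx":-0.92,"ty":-0.7,"tz":0.6,"turn":0},{"tx":-0.93,"ty":-0.71,"tz":0.6,"turn":0},{"tx":-0.93,"ty":-0.71,"tz":0.6,"turn":0}]' 
python3 - <<'E'
from g import *
go(W(M,.017,.055),.064,np.degrees(M[2])+90)
p,d=ctrl.camera("side");crop(p,160,70,320,210,5,"pics/s5.png")
p,d=ctrl.camera("top");crop(p,170,145,280,245,7,"pics/t5.png")
E
```

```text
time_s: 1.78
position: [0.3302, 0.469, 0.2033]
tcp_rot: [[-0.971, 0.237, 0.0], [0.237, 0.971, -0.0], [-0.0, -0.0, -1.0]]
force: [1.3, 0.3, -0.1]
grip_width: 0.998
time_s: 2.02
position: [0.4031, 0.3783, 0.2038]
tcp_rot: [[-0.971, 0.238, 0.0], [0.238, 0.971, 0.0], [-0.0, 0.0, -1.0]]
force: [0.8, 0.2, 0.6]
grip_width: 1.001
time_s: 2.52
position: [0.4758, 0.2881, 0.1436]
tcp_rot: [[-0.971, 0.241, 0.0], [0.241, 0.971, -0.0], [-0.0, -0.0, -1.0]]
force: [0.4, 0.9, -0.0]
grip_width: 1.0
t 2.52 pos [0.4758 0.2881 0.1436] yaw 166.06 F [ 0.4  0.9 -0. ] M [ 0.16 -0.07  0.03] w 88.0 j [ 0.9   0.25 -0.39  0.   -0.93 -1.14]
target [0.4763 0.2885] 0.064 -> tx -0.003 ty 0.005 tz 0.796 turn -0.000 n>= 0.7960232835751666
```

View pics/s5.png

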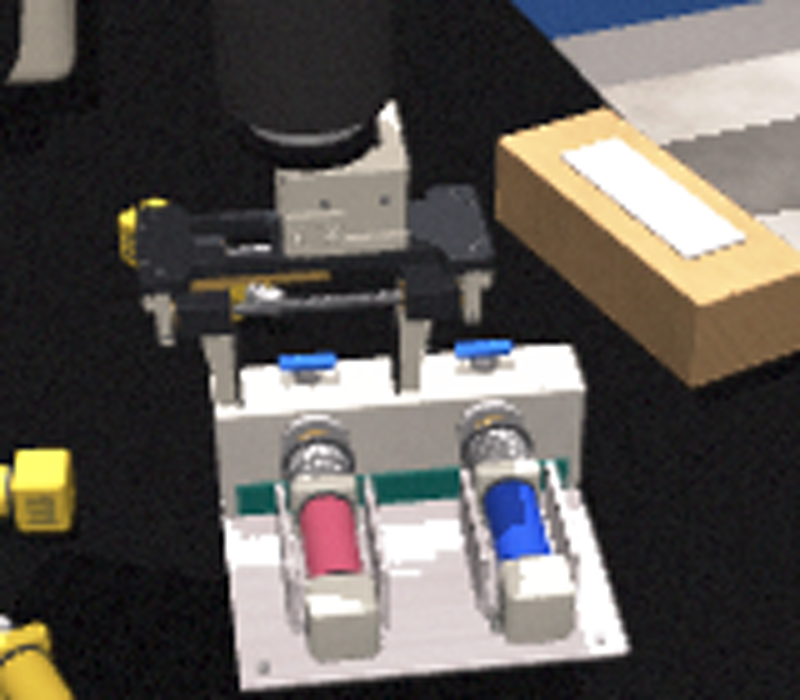

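View pics/t5.png

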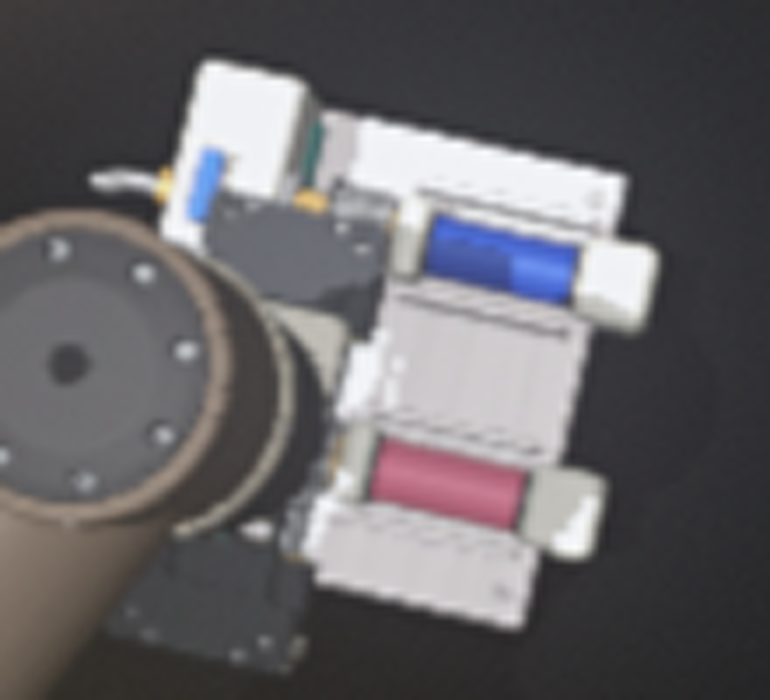

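The open fingers straddle the near collar: their roots are at (222,310) and (412,310) in the side crop, and the collar is at (318,455). Descending with a small correction.

```bash
python3 -m pendant '[{"tx":0,"ty":0.005,"tz":0.3,"turn":0},{"tx":0,"ty":0.005,"tz":0.6,"turn":0},{"tx":0,"ty":0.005,"tz":0.79,"turn":0},{"tx":0,"ty":0.005,"tz":0.79,"turn":0}]' 
python3 - <<'E'
from g import *
go(W(M,.017,.055),.064,np.degrees(M[2])+90)
p,d=ctrl.camera("side");crop(p,160,70,320,210,5,"pics/s6.png")
E
```

```text
time_s: 3.12
position: [0.4746, 0.2896, 0.064]
tcp_rot: [[-0.971, 0.239, -0.001], [0.239, 0.971, -0.001], [0.001, -0.001, -1.0]]
force: [-0.8, -0.0, 0.3]
grip_width: 1.001
t 3.12 pos [0.4746 0.2896 0.064 ] yaw 166.19 F [-0.8 -0.   0.3] M [ 0.08 -0.1  -0.  ] w 88.1 j [ 0.9   0.35 -0.47 -0.   -0.75 -1.14]
target [0.4763 0.2885] 0.064 -> tx -0.019 ty -0.007 tz 0.000 turn 0.001 n>= 0.01906246949569495
```

View pics/s6.png

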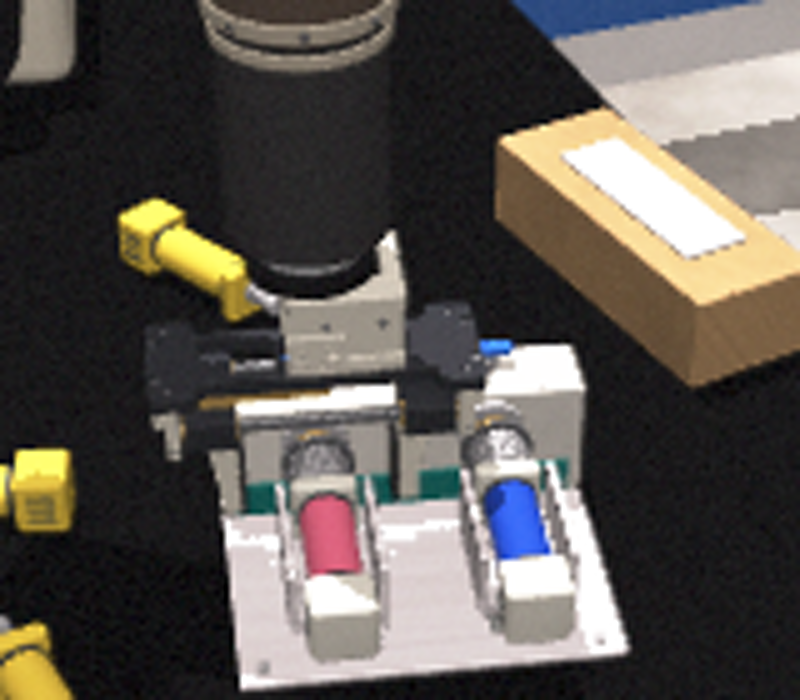

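The fingers sit evenly either side of the collar, at (232,470) and (408,465) with the collar at (320,455). Closing on it.

```bash
python3 -m pendant '[{"tx":-0.01,"ty":0,"tz":0,"turn":0},{"tx":-0.01,"ty":0,"tz":0,"turn":0},{"tx":-0.01,"ty":0,"tz":0,"turn":0},{"tx":-0.01,"ty":0,"tz":0,"turn":0},{"tx":-0.01,"ty":0,"tz":0,"turn":0},{"tx":-0.01,"ty":0,"tz":0,"turn":0}]' 1 35
python3 - <<'E'
from g import *
go(W(M,.017,.055),.064,np.degrees(M[2])+90)
E
```

```text
time_s: 3.92
position: [0.4755, 0.2888, 0.0644]
tcp_rot: [[-0.97, 0.242, -0.002], [0.242, 0.97, 0.0], [0.002, 0.0, -1.0]]
force: [-5.8, 0.7, 2.3]
grip_width: 0.412
t 3.92 pos [0.4755 0.2888 0.0644] yaw 166.02 F [-5.8  0.7  2.3] M [0.64 2.02 0.07] w 36.2 j [ 0.9   0.35 -0.47 -0.   -0.75 -1.14]
target [0.4763 0.2885] 0.064 -> tx -0.009 ty -0.001 tz 0.004 turn -0.001 n>= 0.0089108203460706
```

```bash
python3 -m pendant '[{"tx":0,"ty":0.03,"tz":0,"turn":0},{"tx":0,"ty":0.05,"tz":0,"turn":0},{"tx":0,"ty":0.07,"tz":0,"turn":0},{"tx":0,"ty":0.09,"tz":0,"turn":0},{"tx":0,"ty":0.1,"tz":0,"turn":0},{"tx":0,"ty":0.1,"tz":0,"turn":0}]'
python3 - <<'E'
from g import *
go(W(M,.017,.055),.064,np.degrees(M[2])+90)
p,d=ctrl.camera("side");crop(p,160,70,320,210,5,"pics/s7.png")
E
```

```text
time_s: 4.68
position: [0.4772, 0.2959, 0.0644]
tcp_rot: [[-0.97, 0.241, -0.004], [0.241, 0.97, -0.004], [0.002, -0.005, -1.0]]
force: [-6.2, -5.9, 7.9]
grip_width: 0.409
t 4.67 pos [0.4772 0.2959 0.0644] yaw 166.03 F [-6.2 -5.9  7.9] M [-2.06  2.34  0.06] w 36.0 j [ 0.9   0.36 -0.45 -0.   -0.76 -1.15]
target [0.4763 0.2885] 0.064 -> tx -0.009 ty -0.074 tz 0.004 turn -0.001 n>= 0.07383550633309402
```

View pics/s7.png

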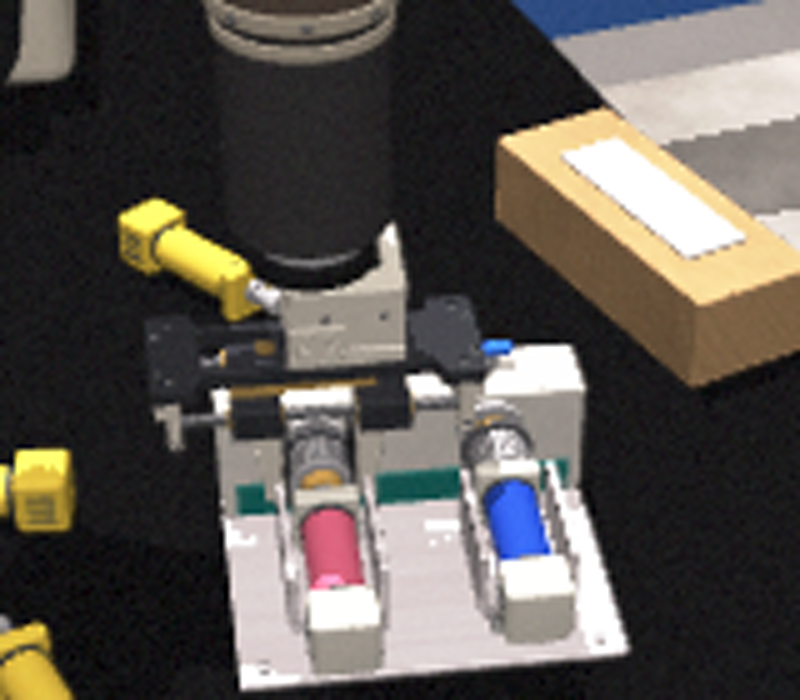

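The cartridge has sprung out: its tail cap's lower edge moved from (345,655) to (345,672) and the nipple now shows at (320,480). I'll release, rise and move over the tail cap.

```bash
python3 -m pendant '[{"tx":0,"ty":0,"tz":0,"turn":0},{"tx":0,"ty":0,"tz":0,"turn":0},{"tx":0,"ty":0,"tz":0,"turn":0},{"tx":0,"ty":0,"tz":0,"turn":0}]' 0 ; python3 -m pendant '[{"tx":0,"ty":0,"tz":-0.3,"turn":0},{"tx":0,"ty":0,"tz":-0.7,"turn":0},{"tx":0,"ty":0,"tz":-0.9,"turn":0},{"tx":0,"ty":0,"tz":-0.9,"turn":0}]'
python3 - <<'E'
from g import *
go(W(M,-.121,.055),.150,np.degrees(M[2])+90)
E
```

```text
time_s: 5.22
position: [0.4791, 0.2987, 0.0647]
tcp_rot: [[-0.971, 0.241, 0.0], [0.241, 0.971, 0.001], [-0.0, 0.001, -1.0]]
force: [0.1, 0.1, 0.7]
grip_width: 0.807
time_s: 5.72
position: [0.4797, 0.2993, 0.1565]
tcp_rot: [[-0.971, 0.24, 0.003], [0.24, 0.971, 0.003], [-0.002, 0.004, -1.0]]
force: [-0.1, -0.3, -0.5]
grip_width: 0.996
t 5.72 pos [0.4797 0.2993 0.1565] yaw 166.08 F [-0.1 -0.3 -0.5] M [ 0.08 -0.09  0.02] w 87.6 j [ 0.9   0.25 -0.36  0.   -0.96 -1.15]
target [0.4431 0.1546] 0.15 -> tx 0.007 ty -1.493 tz 0.059 turn -0.000 n>= 1.4933360875703985
```

```bash
python3 -m pendant '[{"tx":0,"ty":-0.5,"tz":0,"turn":0},{"tx":0,"ty":-0.9,"tz":0,"turn":0},{"tx":0,"ty":-0.9,"tz":0,"turn":0}]' ; python3 -m pendant '[{"tx":0,"ty":-0.4,"tz":0,"turn":0},{"tx":0.01,"ty":-0.59,"tz":0,"turn":0},{"tx":0.01,"ty":-0.59,"tz":0,"turn":0},{"tx":0.01,"ty":-0.59,"tz":0,"turn":0}]'
python3 - <<'E'
from g import *
go(W(M,-.121,.055),.065,np.degrees(M[2])+90)
p,d=ctrl.camera("side");crop(p,160,110,320,250,5,"pics/s8.png")
p,d=ctrl.camera("top");crop(p,170,145,280,245,7,"pics/t8.png")
E
```

```text
time_s: 6.1
position: [0.4559, 0.2086, 0.1538]
tcp_rot: [[-0.97, 0.243, -0.002], [0.243, 0.97, -0.001], [0.001, -0.001, -1.0]]
force: [1.3, 0.4, 0.1]
grip_width: 0.996
time_s: 6.6
position: [0.4427, 0.1547, 0.1546]
tcp_rot: [[-0.971, 0.241, 0.001], [0.241, 0.971, 0.0], [-0.0, 0.0, -1.0]]
force: [0.5, -0.4, -0.2]
grip_width: 1.001
t 6.6 pos [0.4427 0.1547 0.1546] yaw 166.07 F [ 0.5 -0.4 -0.2] M [ 0.17 -0.05 -0.05] w 88.1 j [ 0.76  0.1  -0.55  0.   -0.92 -1.  ]
target [0.4431 0.1546] 0.065 -> tx -0.004 ty -0.000 tz 0.896 turn -0.000 n>= 0.8960926557045025
```

View pics/s8.png

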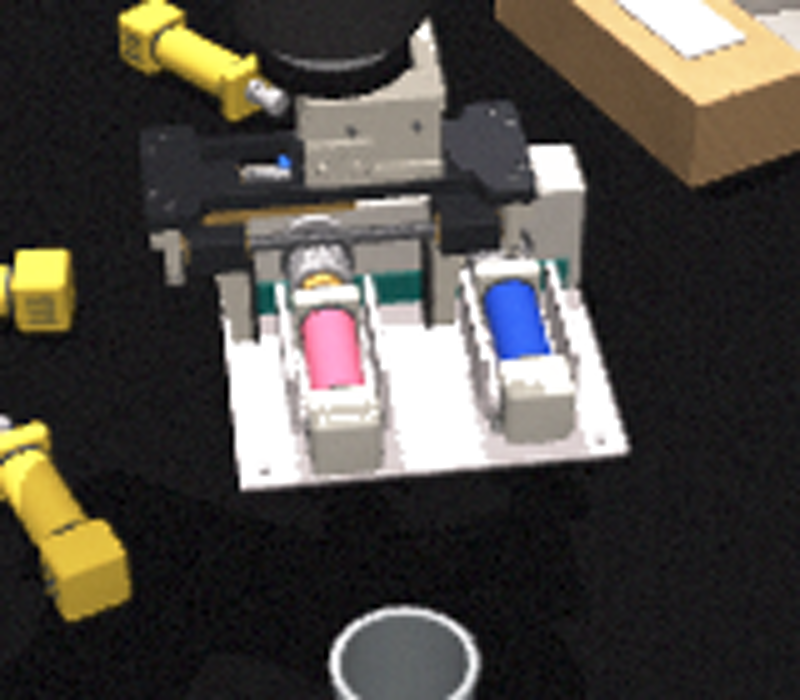

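View pics/t8.png

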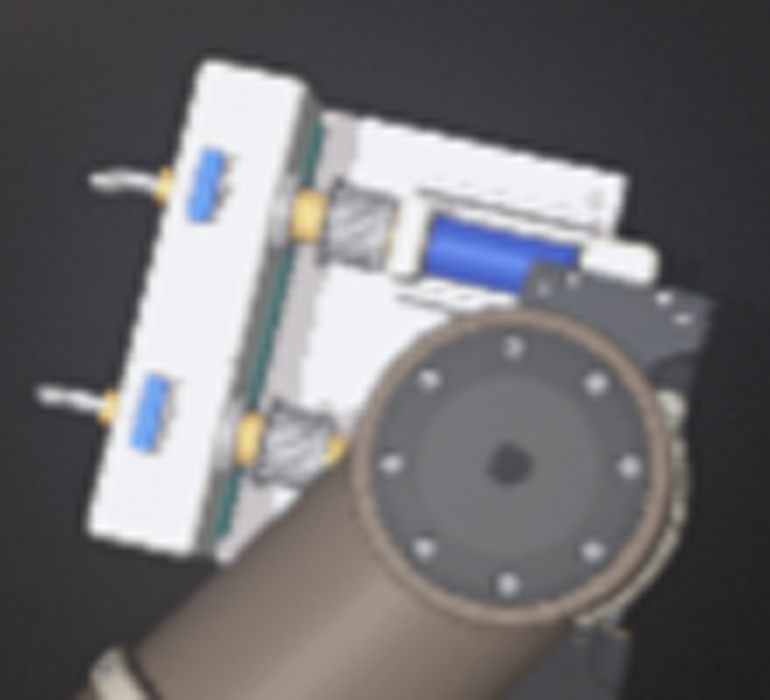

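The gripper stands over the tail cap, at about (345,430) in the side crop. Before descending I'll measure the obstacle positions.

```bash
python3 -m pendant '[{"tx":0,"ty":0,"tz":0.35,"turn":0},{"tx":0,"ty":0,"tz":0.7,"turn":0},{"tx":0,"ty":0,"tz":0.89,"turn":0},{"tx":0,"ty":0,"tz":0.89,"turn":0}]' ;python3 - <<'E'
from g import *
go(W(M,-.121,.055),.065,np.degrees(M[2])+90)
for nm,u,v,z in(("beaker",313,230,.1),("beaker2",288,131,.1),("bottle",323,147,.1)): print(nm,atz("top",u,v,z).round(3))
for nm,u,v,z in(("beaker",240,241,.1),("beaker2",343,187,.1),("bottle",349,217,.116),("yel",178,225,.03),("yel",160,198,.02)): print(nm,atz("side",u,v,z).round(3))
for nm,u,v in(("yel",263,265),("yel",222,271),("yel",184,252),("yel",173,290)): print(nm,atz("top",u,v,.03).round(3))
print(W(TR,0,0),W(TR,-.11,0))
p,d=ctrl.camera("side");crop(p,160,110,320,250,5,"pics/s9.png")
E
```

```text
time_s: 7.2
position: [0.4415, 0.1538, 0.0642]
tcp_rot: [[-0.971, 0.24, -0.002], [0.24, 0.971, -0.002], [0.002, -0.003, -1.0]]
force: [-0.5, -0.2, -0.3]
grip_width: 1.001
t 7.2 pos [0.4415 0.1538 0.0642] yaw 166.09 F [-0.5 -0.2 -0.3] M [ 0.12 -0.11 -0.03] w 88.1 j [ 0.76  0.23 -0.66 -0.   -0.69 -1.  ]
target [0.4431 0.1546] 0.065 -> tx -0.014 ty 0.012 tz -0.008 turn 0.000 n>= 0.013778861658362491
beaker [ 0.403 -0.039  0.1  ]
beaker2 [0.729 0.035 0.1  ]
bottle [ 0.673 -0.078  0.1  ]
beaker [ 0.401 -0.044  0.1  ]
beaker2 [0.732 0.035 0.1  ]
bottle [ 0.673 -0.083  0.116]
yel [0.289 0.13  0.03 ]
yel [0.27  0.265 0.02 ]
yel [0.288 0.125 0.03 ]
yel [0.269 0.263 0.03 ]
yel [0.334 0.392 0.03 ]
yel [0.208 0.429 0.03 ]
[ 0.5515 -0.2535] [ 0.44231761 -0.24011327]
```

View pics/s9.png

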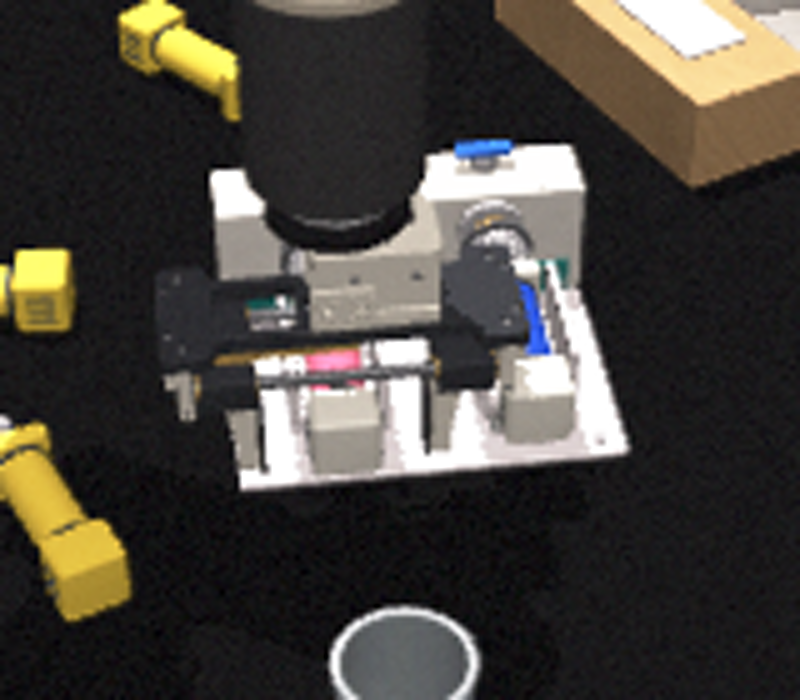

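The fingers straddle the tail cap at (245,430) and (440,415) with the cap at (345,430). Closing, then drawing out slowly.

```bash
python3 -m pendant '[{"tx":-0.01,"ty":0,"tz":0,"turn":0},{"tx":-0.01,"ty":0,"tz":0,"turn":0},{"tx":-0.01,"ty":0,"tz":0,"turn":0},{"tx":-0.01,"ty":0,"tz":0,"turn":0},{"tx":-0.01,"ty":0,"tz":0,"turn":0},{"tx":-0.01,"ty":0,"tz":0,"turn":0}]' 1 45
python3 -m pendant '[{"tx":0,"ty":-0.06,"tz":0,"turn":0},{"tx":0,"ty":-0.14,"tz":0,"turn":0},{"tx":0,"ty":-0.24,"tz":0,"turn":0},{"tx":0,"ty":-0.34,"tz":0,"turn":0},{"tx":0,"ty":-0.42,"tz":0,"turn":0},{"tx":0,"ty":-0.42,"tz":0,"turn":0},{"tx":0,"ty":-0.42,"tz":0,"turn":0}]'
python3 - <<'E'
from g import *
go(W(M,-.121,.055),.065,np.degrees(M[2])+90)
p,d=ctrl.camera("side");crop(p,160,110,320,250,5,"pics/s10.png")
E
```

```text
time_s: 8.0
position: [0.443, 0.1536, 0.0656]
tcp_rot: [[-0.971, 0.24, -0.0], [0.24, 0.971, -0.0], [-0.0, -0.0, -1.0]]
force: [-1.8, 0.3, 1.3]
grip_width: 0.454
time_s: 8.88
position: [0.4326, 0.1124, 0.0655]
tcp_rot: [[-0.97, 0.241, -0.001], [0.241, 0.97, -0.001], [0.001, -0.001, -1.0]]
force: [-0.6, -3.3, 2.9]
grip_width: 0.456
t 8.88 pos [0.4326 0.1124 0.0655] yaw 166.04 F [-0.6 -3.3  2.9] M [-0.57  0.13 -0.04] w 40.2 j [ 0.7   0.19 -0.71  0.   -0.67 -0.94]
target [0.4431 0.1546] 0.065 -> tx 0.000 ty 0.435 tz 0.005 turn -0.001 n>= 0.43495524015124976
```

View pics/s10.png

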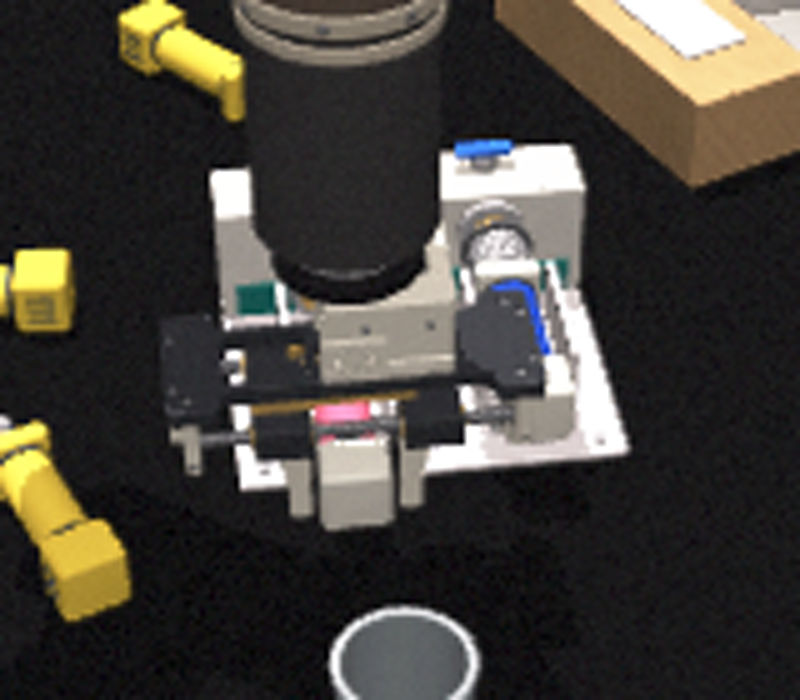

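The cap is held (40.2 mm) and has come out with the gripper. Lifting now.

```bash
python3 -m pendant '[{"tx":0,"ty":0,"tz":-0.1,"turn":0},{"tx":0,"ty":0,"tz":-0.25,"turn":0},{"tx":0,"ty":0,"tz":-0.5,"turn":0},{"tx":0,"ty":0,"tz":-0.8,"turn":0},{"tx":0,"ty":0,"tz":-1,"turn":0},{"tx":0,"ty":0,"tz":-1,"turn":0}]'
python3 -m pendant '[{"tx":0,"ty":0,"tz":-0.2,"turn":0},{"tx":0,"ty":0,"tz":-0.5,"turn":0},{"tx":0,"ty":0,"tz":-0.5,"turn":0}]'
python3 - <<'E'
from g import *
c=(.56,-.01,TR[2]);go(W(c,-.057,0),.21,np.degrees(TR[2])+90)
p,d=ctrl.camera("side");cv2.imwrite("pics/s11.png",p)
E
```

```text
time_s: 9.68
position: [0.4336, 0.1137, 0.1671]
tcp_rot: [[-0.971, 0.24, 0.003], [0.24, 0.971, 0.002], [-0.002, 0.003, -1.0]]
force: [-0.2, -0.3, -3.4]
grip_width: 0.453
time_s: 10.05
position: [0.4336, 0.1136, 0.2164]
tcp_rot: [[-0.971, 0.241, 0.002], [0.241, 0.971, 0.002], [-0.002, 0.002, -1.0]]
force: [0.8, 0.6, -3.9]
grip_width: 0.454
t 10.05 pos [0.4336 0.1136 0.2164] yaw 166.08 F [ 0.8  0.6 -3.9] M [ 0.04 -0.04 -0.02] w 40.0 j [ 0.7  -0.   -0.51  0.   -1.07 -0.94]
target [ 0.5034 -0.0031] 0.21 -> tx -0.958 ty -0.964 tz 0.064 turn 0.923 n>= 0.964123904744423
```

View pics/s11.png

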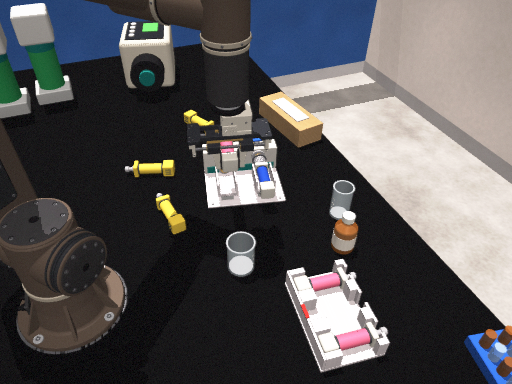

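The cartridge is lifted clear, with an extra load of about 3.7 N. I'll carry it over and turn it to the tray's direction.

```bash
python3 -m pendant '[{"tx":-0.1,"ty":-0.1,"tz":0,"turn":0.1},{"tx":-0.2,"ty":-0.2,"tz":0,"turn":0.2},{"tx":-0.3,"ty":-0.3,"tz":0,"turn":0.3},{"tx":-0.4,"ty":-0.4,"tz":0,"turn":0.4},{"tx":-0.5,"ty":-0.5,"tz":0,"turn":0.5},{"tx":-0.6,"ty":-0.6,"tz":0,"turn":0.6},{"tx":-0.7,"ty":-0.7,"tz":0,"turn":0.7},{"tx":-0.82,"ty":-0.82,"tz":0,"turn":0.8},{"tx":-0.92,"ty":-0.92,"tz":0,"turn":0.88},{"tx":-0.96,"ty":-0.96,"tz":0,"turn":0.92},{"tx":-0.96,"ty":-0.96,"tz":0,"turn":0.92},{"tx":-0.96,"ty":-0.96,"tz":0,"turn":0.92}]'
python3 - <<'E'
from g import *
c=(.56,-.01,TR[2]);go(W(c,-.057,0),.070,np.degrees(TR[2])+90)
p,d=ctrl.camera("side");cv2.imwrite("pics/s12.png",p)
p,d=ctrl.camera("top");cv2.imwrite("pics/t12.png",p)
E
```

```text
time_s: 11.6
position: [0.5024, -0.0033, 0.2145]
tcp_rot: [[0.116, 0.993, -0.002], [0.993, -0.116, -0.0], [-0.001, -0.002, -1.0]]
force: [-0.1, -0.4, -3.0]
grip_width: 0.45
t 11.6 pos [ 0.5024 -0.0033  0.2145] yaw 83.34 F [-0.1 -0.4 -3. ] M [ 0.03  0.01 -0.02] w 39.6 j [ 0.38  0.1  -0.4  -0.   -1.07 -2.07]
target [ 0.5034 -0.0031] 0.07 -> tx 0.004 ty 0.013 tz 1.445 turn 0.004 n>= 1.4447924739982154
```

View pics/s12.png

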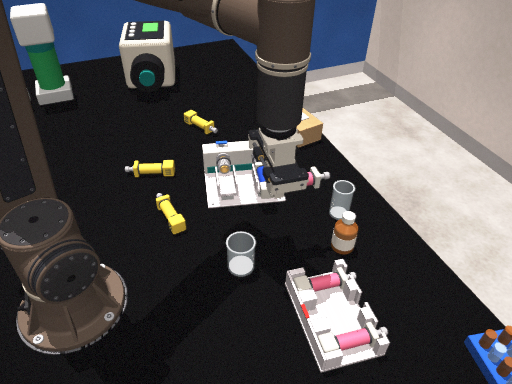

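View pics/t12.png

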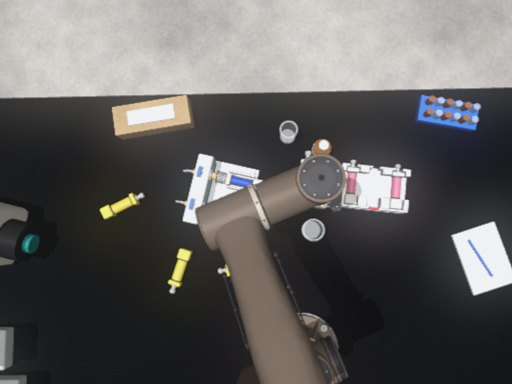

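It is held level with the nipple to the right at about (322,176). Lowering above the free spot.

```bash
python3 -m pendant '[{"tx":0,"ty":0.01,"tz":0.3,"turn":0},{"tx":0,"ty":0.01,"tz":0.7,"turn":0},{"tx":0,"ty":0.01,"tz":1,"turn":0},{"tx":0,"ty":0.01,"tz":1,"turn":0}]'
python3 -m pendant '[{"tx":0,"ty":0,"tz":0.3,"turn":0},{"tx":0,"ty":0,"tz":0.6,"turn":0},{"tx":0,"ty":0,"tz":0.7,"turn":0},{"tx":0,"ty":0,"tz":0.7,"turn":0}]'
python3 - <<'E'
from g import *
c=(.56,-.01,TR[2]);go(W(c,-.057,0),.0235,np.degrees(TR[2])+90)
p,d=ctrl.camera("side");crop(p,220,170,380,290,5,"pics/s13.png")
E
```

```text
time_s: 12.2
position: [0.5023, -0.0038, 0.1137]
tcp_rot: [[0.117, 0.993, -0.005], [0.993, -0.117, -0.001], [-0.002, -0.004, -1.0]]
force: [-0.1, -0.6, -2.4]
grip_width: 0.455
time_s: 12.7
position: [0.5046, -0.0033, 0.0463]
tcp_rot: [[0.117, 0.993, 0.0], [0.993, -0.117, -0.0], [-0.0, 0.0, -1.0]]
force: [1.2, 0.4, -3.2]
grip_width: 0.461
t 12.7 pos [ 0.5046 -0.0033  0.0463] yaw 83.3 F [ 1.2  0.4 -3.2] M [ 0.02  0.01 -0.02] w 40.5 j [ 0.38  0.31 -0.6   0.   -0.66 -2.07]
target [ 0.5034 -0.0031] 0.0235 -> tx 0.001 ty -0.012 tz 0.228 turn 0.003 n>= 0.2276647607783273
```

View pics/s13.png

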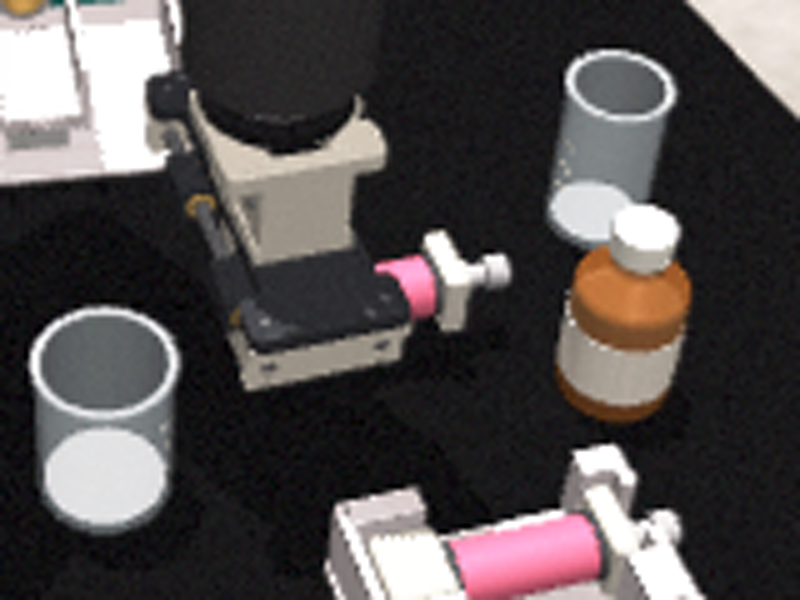

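The spot below is free and the bottle and beakers are well clear. Lowering slowly.

```bash
python3 -m pendant '[{"tx":0,"ty":0,"tz":0.1,"turn":0},{"tx":0,"ty":0,"tz":0.15,"turn":0},{"tx":0,"ty":0,"tz":0.18,"turn":0},{"tx":0,"ty":0,"tz":0.2,"turn":0},{"tx":0,"ty":0,"tz":0.2,"turn":0}]'
python3 -m pendant '[{"tx":0,"ty":0,"tz":0.01,"turn":0},{"tx":0,"ty":0,"tz":0.02,"turn":0},{"tx":0,"ty":0,"tz":0.02,"turn":0}]'
```

```text
time_s: 13.38
position: [0.504, -0.0035, 0.0255]
tcp_rot: [[0.117, 0.993, -0.0], [0.993, -0.117, -0.0], [-0.0, -0.0, -1.0]]
force: [-0.3, -0.3, -2.9]
grip_width: 0.455
time_s: 13.75
position: [0.5041, -0.0035, 0.0238]
tcp_rot: [[0.117, 0.993, 0.0], [0.993, -0.117, 0.0], [0.0, 0.0, -1.0]]
force: [-1.2, 0.1, 0.7]
grip_width: 0.455
```

Contact is confirmed: the load went from -2.9 to +0.7 N. Release and rise.

```bash
python3 -m pendant '[{"tx":0,"ty":0,"tz":0,"turn":0},{"tx":0,"ty":0,"tz":0,"turn":0},{"tx":0,"ty":0,"tz":0,"turn":0},{"tx":0,"ty":0,"tz":0,"turn":0},{"tx":0,"ty":0,"tz":0,"turn":0}]' 0; python3 -m pendant '[{"tx":0,"ty":0,"tz":-0.2,"turn":0},{"tx":0,"ty":0,"tz":-0.6,"turn":0},{"tx":0,"ty":0,"tz":-1,"turn":0},{"tx":0,"ty":0,"tz":-1,"turn":0}]'
python3 - <<'E'
from g import *
c=(.56,-.01,TR[2]);go(W(c,0,0),.0235,np.degrees(TR[2])+90)
p,d=ctrl.camera("side");crop(p,220,170,380,290,5,"pics/s14.png")
p,d=ctrl.camera("top");crop(p,270,120,420,220,5,"pics/t14.png")
E
```

```text
time_s: 14.38
position: [0.504, -0.0035, 0.0236]
tcp_rot: [[0.117, 0.993, 0.0], [0.993, -0.117, 0.0], [0.0, 0.0, -1.0]]
force: [-0.1, -0.0, 0.2]
grip_width: 0.957
time_s: 14.88
position: [0.506, -0.0029, 0.1267]
tcp_rot: [[0.117, 0.993, 0.006], [0.993, -0.117, 0.002], [0.003, 0.006, -1.0]]
force: [0.0, 0.4, 0.2]
grip_width: 0.998
t 14.88 pos [ 0.506  -0.0029  0.1267] yaw 83.29 F [0.  0.4 0.2] M [ 0.03 -0.21 -0.05] w 87.8 j [ 0.38  0.19 -0.52  0.   -0.86 -2.07]
target [ 0.56 -0.01] 0.0235 -> tx -0.010 ty 0.539 tz 1.035 turn 0.003 n>= 1.0350592130569174
```

View pics/s14.png

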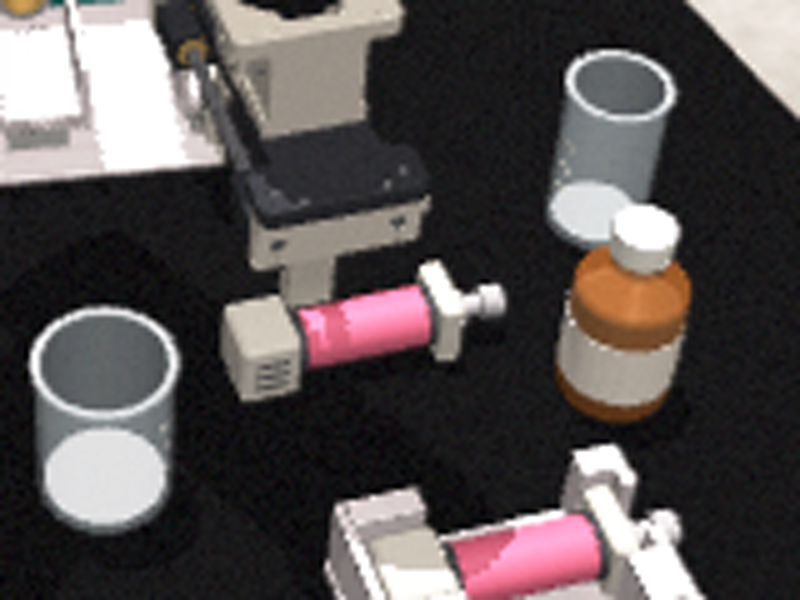

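View pics/t14.png

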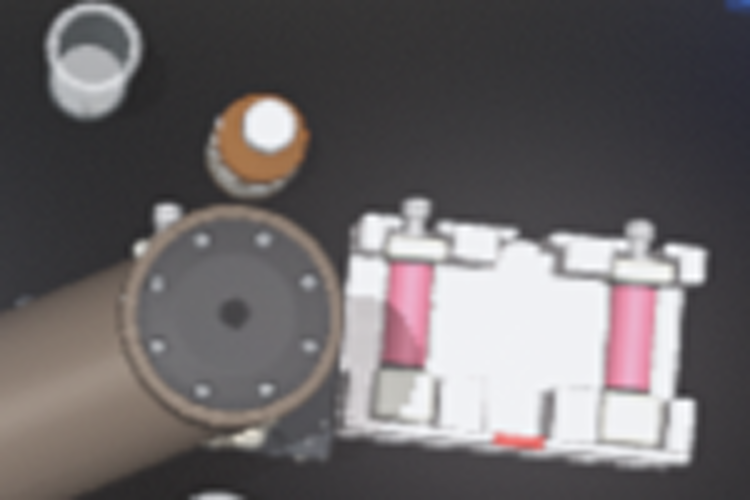

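It lies flat at (350,330) with the nipple to the right. I'll zoom in to fit its lengthwise position.

```bash
python3 - <<'E'
from g import *
p,d=ctrl.camera("side");cv2.imwrite("pics/side15.png",p);np.save("pics/side15.npy",d);crop(p,258,215,328,258,11,"pics/s15.png")
E
```

```text
(no output)
```

View pics/s15.png

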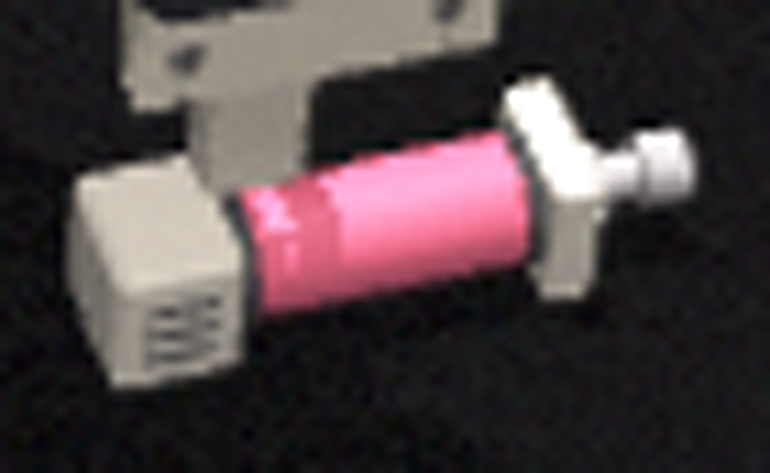

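```bash
python3 - <<'E'
from fit import *
mm=lambda *a:np.array(a)/1000
P=mm((-72,-20,40),(-38,-20,40),(-72,20,40),(-38,20,40),(-72,-20,0),(-38,-20,0),(52,-20,40),(38,-20,40),(52,-20,0),(38,-20,0),(38,20,40),(52,20,40),(80,0,20))
uv=np.array(px((258,215),11,[(115,295),(243,275),(77,182),(190,158),(115,385),(243,362),(605,200),(560,205),(592,295),(540,297),(505,92),(545,78),(690,165)]))
x,r,T=fit([("side",P,uv)],[.56,-.01,-.12]);print(x.round(4));print(np.round(r[0].reshape(-1,2),1).tolist())
E
```

```text
[ 0.5594 -0.0097 -0.1124]
[[0.0, -0.0], [1.0, -0.8], [-1.1, -0.8], [0.9, -1.1], [-0.5, 2.0], [0.1, 1.5], [0.6, -0.8], [-0.3, -0.2], [0.2, 0.8], [0.1, 1.7], [-0.8, -0.5], [0.5, -0.2], [-1.0, 0.2]]
```

The fit gives the cartridge at (0.5594, -0.0097), against (0.5607, -0.0103) from where the gripper set it down, so they agree within about 1.5 mm. Next I'll move over the barrel's middle and descend.

```bash
python3 -m pendant '[{"tx":0,"ty":0.3,"tz":0,"turn":0},{"tx":-0.01,"ty":0.54,"tz":0.2,"turn":0},{"tx":-0.01,"ty":0.54,"tz":0.5,"turn":0},{"tx":-0.01,"ty":0.54,"tz":0.5,"turn":0},{"tx":-0.01,"ty":0.54,"tz":0.5,"turn":0}]'
python3 - <<'E'
from g import *
c=(.56,-.01,TR[2]);go(W(c,0,0),.024,83.3)
E
```

```text
time_s: 15.65
position: [0.5573, -0.0109, 0.0736]
tcp_rot: [[0.117, 0.993, -0.001], [0.993, -0.117, -0.001], [-0.001, -0.001, -1.0]]
force: [0.0, 0.0, 0.4]
grip_width: 1.002
t 15.65 pos [ 0.5573 -0.0109  0.0736] yaw 83.29 F [0.  0.  0.4] M [ 0.04 -0.29  0.02] w 88.1 j [ 0.33  0.34 -0.46  0.   -0.77 -2.02]
target [ 0.56 -0.01] 0.024 -> tx 0.013 ty 0.026 tz 0.496 turn -0.000 n>= 0.49589559459442994
```

```bash
python3 -m pendant '[{"tx":0.01,"ty":0.02,"tz":0.2,"turn":0},{"tx":0.01,"ty":0.025,"tz":0.4,"turn":0},{"tx":0.01,"ty":0.025,"tz":0.49,"turn":0},{"tx":0.01,"ty":0.025,"tz":0.49,"turn":0},{"tx":0.01,"ty":0.025,"tz":0.49,"turn":0}]'
python3 - <<'E'
from g import *
c=(.56,-.01,TR[2]);go(W(c,0,0),.024,83.3)
p,d=ctrl.camera("side");crop(p,220,170,380,290,5,"pics/s16.png")
E
```

```text
time_s: 16.27
position: [0.5607, -0.0099, 0.0255]
tcp_rot: [[0.117, 0.993, 0.001], [0.993, -0.117, 0.0], [0.0, 0.001, -1.0]]
force: [-0.1, 0.3, -0.7]
grip_width: 1.0
t 16.27 pos [ 0.5607 -0.0099  0.0255] yaw 83.28 F [-0.1  0.3 -0.7] M [ 0.01 -0.17  0.03] w 88.0 j [ 0.33  0.41 -0.49  0.   -0.67 -2.02]
target [ 0.56 -0.01] 0.024 -> tx -0.001 ty -0.007 tz 0.015 turn -0.000 n>= 0.01536231980507897
```

View pics/s16.png

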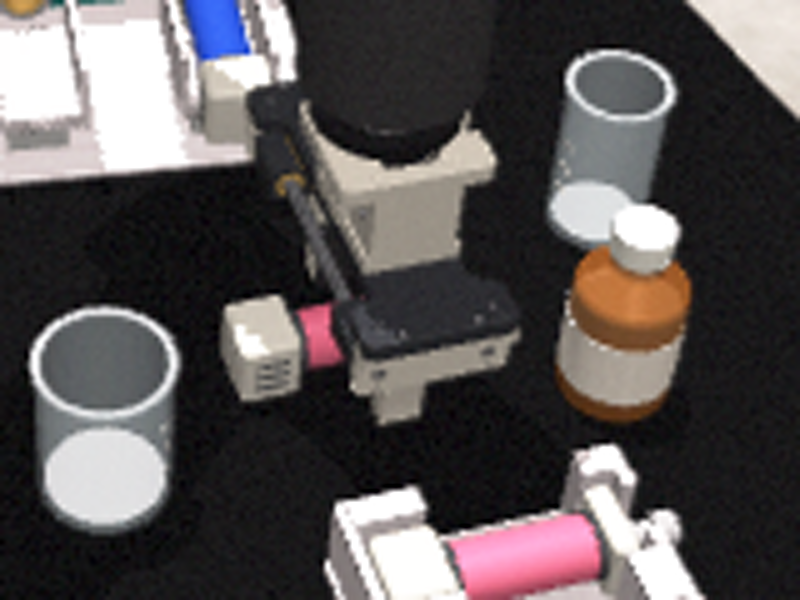

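The fingers stand either side of the barrel and clear of everything else. Closing, then a short lift.

```bash
python3 -m pendant '[{"tx":0,"ty":0,"tz":0.01,"turn":0},{"tx":0,"ty":0,"tz":0.01,"turn":0},{"tx":0,"ty":0,"tz":0.01,"turn":0},{"tx":0,"ty":0,"tz":0.01,"turn":0},{"tx":0,"ty":0,"tz":0.01,"turn":0},{"tx":0,"ty":0,"tz":0.01,"turn":0},{"tx":0,"ty":0,"tz":0.01,"turn":0}]' 1 50
python3 -m pendant '[{"tx":0,"ty":0,"tz":-0.05,"turn":0},{"tx":0,"ty":0,"tz":-0.15,"turn":0},{"tx":0,"ty":0,"tz":-0.3,"turn":0},{"tx":0,"ty":0,"tz":-0.6,"turn":0},{"tx":0,"ty":0,"tz":-1,"turn":0},{"tx":0,"ty":0,"tz":-1,"turn":0}]' 
python3 -m pendant '[{"tx":0,"ty":0,"tz":-0.3,"turn":0},{"tx":0,"ty":0,"tz":-0.6,"turn":0},{"tx":0,"ty":0,"tz":-0.6,"turn":0}]' 
python3 - <<'E'
from g import *
go(W(TR,0,0),.19,np.degrees(TR[2])+90)
p,d=ctrl.camera("side");crop(p,220,120,380,240,5,"pics/s17.png")
E
```

```text
time_s: 17.2
position: [0.5601, -0.0101, 0.0235]
tcp_rot: [[0.117, 0.993, -0.0], [0.993, -0.117, -0.0], [-0.0, -0.0, -1.0]]
force: [-0.4, 0.5, -0.5]
grip_width: 0.35
time_s: 17.95
position: [0.5624, -0.0096, 0.128]
tcp_rot: [[0.117, 0.993, 0.007], [0.993, -0.117, 0.002], [0.003, 0.007, -1.0]]
force: [0.6, -0.1, -3.3]
grip_width: 0.354
time_s: 18.32
position: [0.5611, -0.0099, 0.1859]
tcp_rot: [[0.117, 0.993, 0.004], [0.993, -0.117, 0.001], [0.002, 0.004, -1.0]]
force: [0.7, 0.1, -3.9]
grip_width: 0.354
t 18.32 pos [ 0.5611 -0.0099  0.1859] yaw 83.27 F [ 0.7  0.1 -3.9] M [ 0.08 -0.23 -0.05] w 31.1 j [ 0.33  0.22 -0.33  0.   -1.02 -2.02]
target [ 0.5515 -0.2535] 0.19 -> tx -2.431 ty 0.190 tz -0.045 turn 0.003 n>= 2.4306019836613264
```

View pics/s17.png

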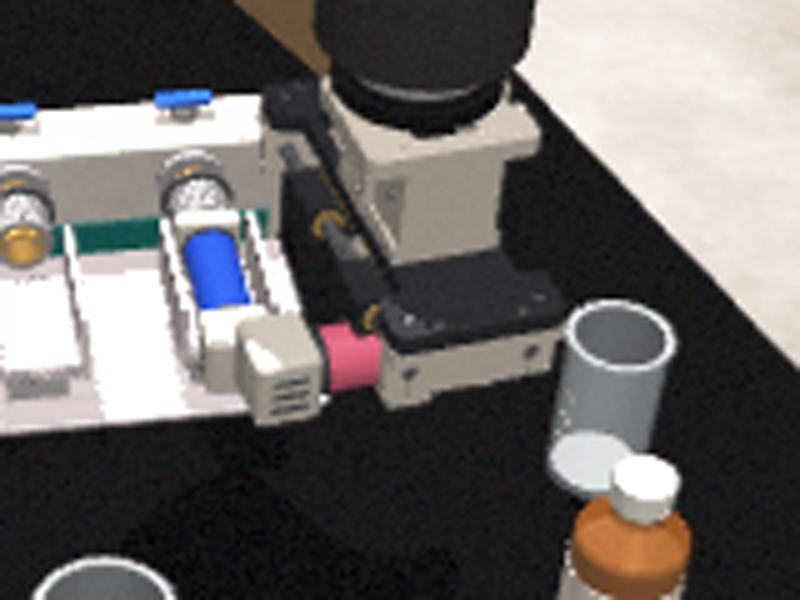

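The barrel is held (31 mm) and looks level. Carrying it over the tray.

```bash
python3 -m pendant '[{"tx":-0.4,"ty":0.03,"tz":0,"turn":0},{"tx":-0.8,"ty":0.06,"tz":0,"turn":0}]' ; python3 -m pendant '[{"tx":-0.4,"ty":0.03,"tz":0,"turn":0},{"tx":-0.8,"ty":0.06,"tz":0,"turn":0}]'; python3 -m pendant '[{"tx":-0.4,"ty":0.03,"tz":0.2,"turn":0},{"tx":-0.75,"ty":0.06,"tz":0.4,"turn":0},{"tx":-0.83,"ty":0.07,"tz":0.6,"turn":0},{"tx":-0.83,"ty":0.07,"tz":0.6,"turn":0},{"tx":-0.83,"ty":0.07,"tz":0.6,"turn":0}]'
python3 - <<'E'
from g import *
go(W(TR,0,0),.12,np.degrees(TR[2])+90)
p,d=ctrl.camera("side");cv2.imwrite("pics/side18.png",p);crop(p,265,210,395,370,5,"pics/s18.png")
E
```

```text
time_s: 18.62
position: [0.5556, -0.0907, 0.1819]
tcp_rot: [[0.116, 0.993, -0.003], [0.993, -0.116, 0.0], [-0.0, -0.003, -1.0]]
force: [0.0, 0.4, -2.4]
grip_width: 0.35
time_s: 18.88
position: [0.552, -0.1714, 0.1818]
tcp_rot: [[0.117, 0.993, -0.003], [0.993, -0.117, 0.001], [0.0, -0.003, -1.0]]
force: [-0.2, -0.2, -2.8]
grip_width: 0.352
time_s: 19.5
position: [0.5504, -0.2533, 0.1234]
tcp_rot: [[0.117, 0.993, -0.001], [0.993, -0.117, 0.0], [-0.0, -0.001, -1.0]]
force: [0.2, -0.1, -3.1]
grip_width: 0.354
t 19.5 pos [ 0.5504 -0.2533  0.1234] yaw 83.28 F [ 0.2 -0.1 -3.1] M [ 0.08 -0.26  0.02] w 31.2 j [-0.11  0.35 -0.3   0.   -0.92 -1.58]
target [ 0.5515 -0.2535] 0.12 -> tx -0.001 ty 0.011 tz 0.034 turn 0.003 n>= 0.03425015065274608
```

View pics/s18.png

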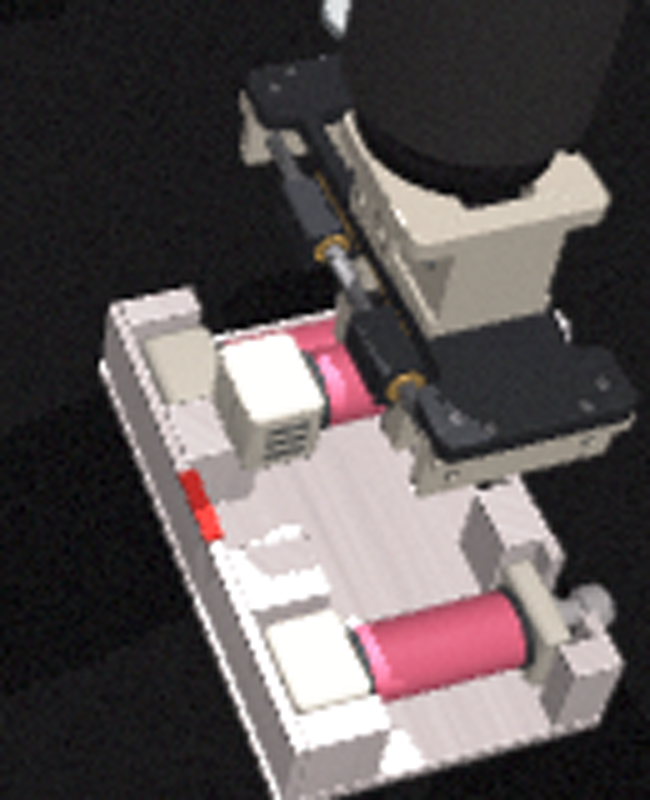

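The cartridge hangs above the middle bay, with its tail cap at (270,400) in front of the red tag at (200,505). I'll go lower, to just above the walls, and compare there.

```bash
python3 -m pendant '[{"tx":0,"ty":0.01,"tz":0.15,"turn":0},{"tx":0,"ty":0.01,"tz":0.3,"turn":0},{"tx":0,"ty":0.01,"tz":0.38,"turn":0},{"tx":0,"ty":0.01,"tz":0.38,"turn":0},{"tx":0,"ty":0.01,"tz":0.38,"turn":0}]'
python3 - <<'E'
from g import *
go(W(TR,0,0),.0315,np.degrees(TR[2])+90)
p,d=ctrl.camera("side");cv2.imwrite("pics/side19.png",p);crop(p,270,235,390,360,6,"pics/s19.png");crop(p,280,250,345,310,11,"pics/s19b.png")
E
```

```text
time_s: 20.18
position: [0.5517, -0.2539, 0.0857]
tcp_rot: [[0.117, 0.993, 0.0], [0.993, -0.117, -0.0], [-0.0, 0.0, -1.0]]
force: [-0.4, -0.9, -3.1]
grip_width: 0.354
t 20.18 pos [ 0.5517 -0.2539  0.0857] yaw 83.27 F [-0.4 -0.9 -3.1] M [ 0.05 -0.19 -0.02] w 31.2 j [-0.11  0.39 -0.34  0.   -0.84 -1.58]
target [ 0.5515 -0.2535] 0.0315 -> tx 0.004 ty -0.003 tz 0.542 turn 0.003 n>= 0.5423652944706787
```

View pics/s19.png

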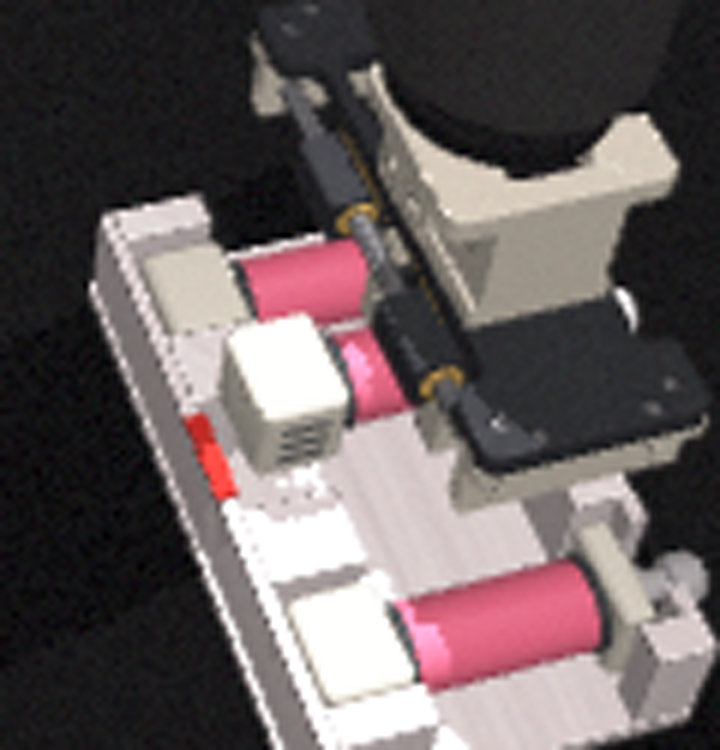

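View pics/s19b.png

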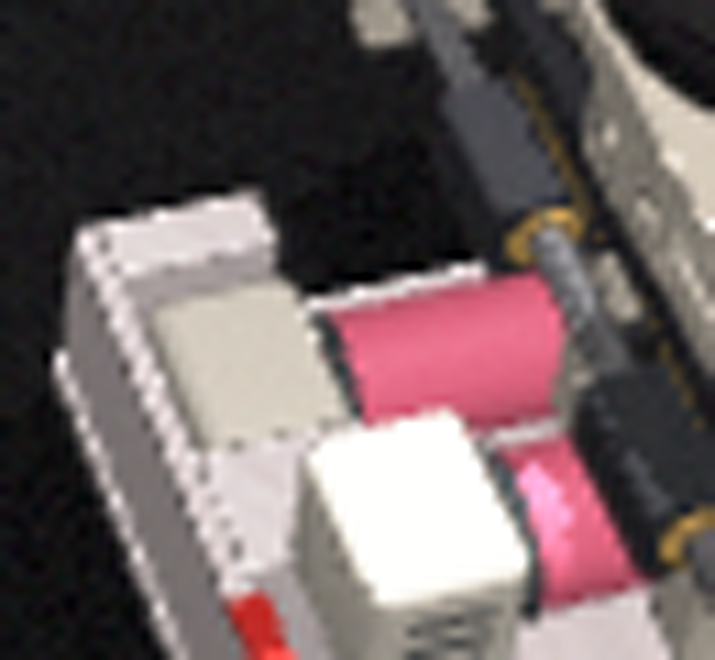

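```bash
python3 - <<'E'
from g import *
from fit import px
def loc(p,F=TR): c,s=np.cos(F[2]),np.sin(F[2]);d=p[:2]-np.array(F[:2]);return np.array([c*d[0]+s*d[1],-s*d[0]+c*d[1]])*1000
for nm,o,k,pts,z in(("held",(280,250),11,[(308,462),(450,412),(522,575),(380,605)],.102),("a",(280,250),11,[(152,312),(292,280),(358,418),(205,445)],.048),("b",(270,235),6,[(290,600),(382,582),(418,678),(330,703)],.048)):
    L=np.array([loc(atz("side",u,v,z)) for u,v in px(o,k,pts)]);print(nm,L.round(1).tolist(),L.mean(0).round(1))
E
```

```text
held [[-72.4, 13.3], [-41.6, 17.1], [-42.6, -20.8], [-70.9, -20.1]] [-56.9  -2.7]
a [[-72.0, 91.7], [-40.2, 92.0], [-39.6, 55.2], [-72.7, 57.0]] [-56.1  74. ]
b [[-71.1, -57.8], [-37.5, -59.7], [-40.1, -95.8], [-72.3, -96.5]] [-55.2 -77.5]
```

Relative to the stored cartridges, the held one is about 1 mm too far to the tail side and sideways offset is negligible. I'll shift +1 mm along x and descend into the pockets, checking forces.

```bash
python3 -m pendant '[{"tx":0,"ty":0.01,"tz":0.05,"turn":0},{"tx":0,"ty":0.01,"tz":0.08,"turn":0},{"tx":0,"ty":0.01,"tz":0.12,"turn":0},{"tx":0,"ty":0.01,"tz":0.15,"turn":0},{"tx":0,"ty":0.01,"tz":0.15,"turn":0}]'
python3 - <<'E'
from g import *
go(W(TR,0,0),.0315,np.degrees(TR[2])+90)
p,d=ctrl.camera("side");cv2.imwrite("pics/side20.png",p);crop(p,280,250,345,310,11,"pics/s20.png")
E
```

```text
time_s: 20.85
position: [0.5522, -0.2539, 0.0702]
tcp_rot: [[0.117, 0.993, -0.001], [0.993, -0.117, 0.0], [0.0, -0.001, -1.0]]
force: [-0.0, -0.9, -3.0]
grip_width: 0.351
t 20.85 pos [ 0.5522 -0.2539  0.0702] yaw 83.26 F [-0.  -0.9 -3. ] M [ 0.   -0.17  0.04] w 30.9 j [-0.11  0.41 -0.35 -0.   -0.81 -1.58]
target [ 0.5515 -0.2535] 0.0315 -> tx 0.003 ty -0.008 tz 0.387 turn 0.003 n>= 0.386790339292019
```

View pics/s20.png

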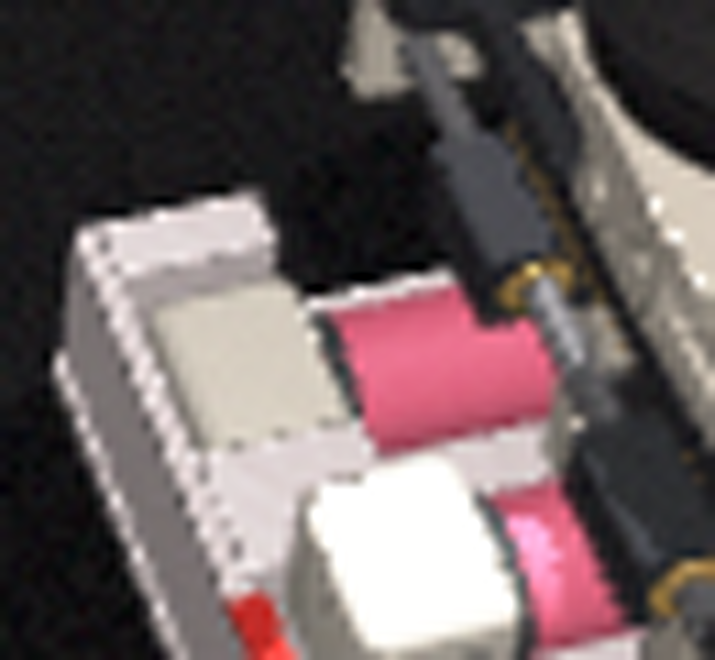

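The caps are about 5 mm below the wall tops with no contact force, so they are entering. Continue down.

```bash
python3 -m pendant '[{"tx":0,"ty":0,"tz":0.05,"turn":0},{"tx":0,"ty":0,"tz":0.1,"turn":0},{"tx":0,"ty":0,"tz":0.15,"turn":0},{"tx":0,"ty":0,"tz":0.15,"turn":0}]'
python3 -m pendant '[{"tx":0,"ty":0,"tz":0.05,"turn":0},{"tx":0,"ty":0,"tz":0.1,"turn":0},{"tx":0,"ty":0,"tz":0.15,"turn":0},{"tx":0,"ty":0,"tz":0.18,"turn":0},{"tx":0,"ty":0,"tz":0.18,"turn":0},{"tx":0,"ty":0,"tz":0.18,"turn":0}]'
```

```text
time_s: 21.4
position: [0.552, -0.2538, 0.0549]
tcp_rot: [[0.117, 0.993, -0.001], [0.993, -0.117, 0.0], [0.0, -0.001, -1.0]]
force: [-0.2, -0.6, -3.4]
grip_width: 0.355
time_s: 22.15
position: [0.5526, -0.2539, 0.0377]
tcp_rot: [[0.117, 0.993, 0.0], [0.993, -0.117, -0.0], [-0.0, 0.0, -1.0]]
force: [-0.6, 0.2, -2.7]
grip_width: 0.353
```

```bash
python3 -m pendant '[{"tx":0,"ty":0,"tz":0.02,"turn":0},{"tx":0,"ty":0,"tz":0.04,"turn":0},{"tx":0,"ty":0,"tz":0.055,"turn":0},{"tx":0,"ty":0,"tz":0.055,"turn":0}]'
python3 -m pendant '[{"tx":0,"ty":0,"tz":0.008,"turn":0},{"tx":0,"ty":0,"tz":0.008,"turn":0},{"tx":0,"ty":0,"tz":0.008,"turn":0}]'
python3 - <<'E'
from g import *
go(W(TR,0,0),.0315,np.degrees(TR[2])+90)
p,d=ctrl.camera("side");cv2.imwrite("pics/side21.png",p);crop(p,280,250,345,310,11,"pics/s21.png")
E
```

```text
time_s: 22.65
position: [0.5523, -0.2539, 0.0319]
tcp_rot: [[0.117, 0.993, -0.0], [0.993, -0.117, 0.0], [0.0, -0.0, -1.0]]
force: [0.6, -0.5, -2.4]
grip_width: 0.355
time_s: 23.02
position: [0.5525, -0.2539, 0.0315]
tcp_rot: [[0.117, 0.993, 0.0], [0.993, -0.117, -0.0], [-0.0, 0.0, -1.0]]
force: [-1.1, 1.0, 1.7]
grip_width: 0.355
t 23.02 pos [ 0.5525 -0.2539  0.0315] yaw 83.27 F [-1.1  1.   1.7] M [ 0.29  0.23 -0.01] w 31.2 j [-0.11  0.46 -0.38  0.   -0.73 -1.58]
target [ 0.5515 -0.2535] 0.0315 -> tx 0.003 ty -0.011 tz 0.000 turn 0.003 n>= 0.010663514182733013
```

View pics/s21.png

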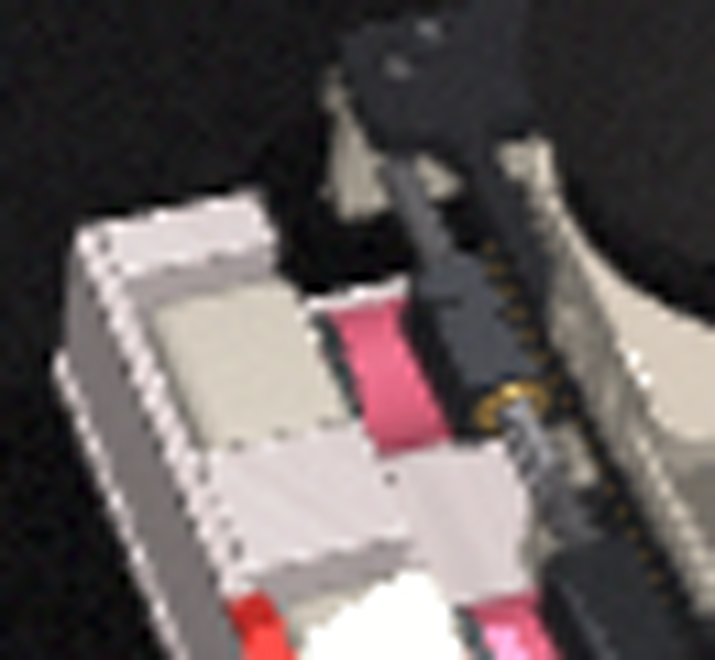

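It touched bottom exactly at the predicted height (TCP 0.0315), and the force changed sign. I'll open only to about 50 mm, so the fingers don't touch the neighbours, and rise straight up.

```bash
python3 -m pendant '[{"tx":0,"ty":0,"tz":0,"turn":0},{"tx":0,"ty":0,"tz":0,"turn":0},{"tx":0,"ty":0,"tz":0,"turn":0},{"tx":0,"ty":0,"tz":0,"turn":0}]' 0.43; python3 -m pendant '[{"tx":0,"ty":0,"tz":-0.1,"turn":0},{"tx":0,"ty":0,"tz":-0.3,"turn":0},{"tx":0,"ty":0,"tz":-0.7,"turn":0},{"tx":0,"ty":0,"tz":-1,"turn":0}]'; python3 -m pendant '[{"tx":0,"ty":0,"tz":-0.4,"turn":0},{"tx":0,"ty":0,"tz":-0.9,"turn":0},{"tx":0,"ty":0,"tz":-0.9,"turn":0}]'; python3 -m pendant '[{"tx":0.4,"ty":0,"tz":0,"turn":0},{"tx":0.9,"ty":0,"tz":0,"turn":0},{"tx":0.9,"ty":0,"tz":0,"turn":0}]';python3 -m pendant '[{"tx":0.4,"ty":0,"tz":0,"turn":0},{"tx":0.9,"ty":0,"tz":0,"turn":0},{"tx":0.9,"ty":0,"tz":0,"turn":0},{"tx":0.9,"ty":0,"tz":0,"turn":0}]'
python3 - <<'E'
from g import *
p,d=ctrl.camera("side");cv2.imwrite("pics/side22.png",p);crop(p,275,255,395,370,6,"pics/s22.png")
p,d=ctrl.camera("top");cv2.imwrite("pics/top22.png",p);crop(p,170,110,420,240,3,"pics/t22.png")
E
```

```text
time_s: 23.58
position: [0.5525, -0.2539, 0.0312]
tcp_rot: [[0.117, 0.993, 0.0], [0.993, -0.117, -0.0], [0.0, 0.0, -1.0]]
force: [0.5, 0.1, 0.5]
grip_width: 0.568
time_s: 24.08
position: [0.5529, -0.2541, 0.1336]
tcp_rot: [[0.117, 0.993, 0.002], [0.993, -0.117, -0.001], [-0.0, 0.002, -1.0]]
force: [-0.0, -0.2, 0.9]
grip_width: 0.568
time_s: 24.45
position: [0.5546, -0.2546, 0.2269]
tcp_rot: [[0.117, 0.993, 0.009], [0.993, -0.117, -0.002], [-0.001, 0.009, -1.0]]
force: [-0.1, -0.3, -0.4]
grip_width: 0.572
time_s: 24.82
position: [0.5631, -0.162, 0.2215]
tcp_rot: [[0.114, 0.993, 0.0], [0.993, -0.114, 0.0], [0.0, 0.0, -1.0]]
force: [-0.0, 0.1, 0.5]
grip_width: 0.573
time_s: 25.32
position: [0.5734, -0.0756, 0.2212]
tcp_rot: [[0.117, 0.993, -0.0], [0.993, -0.117, -0.0], [-0.0, -0.0, -1.0]]
force: [-0.5, -1.4, 0.2]
grip_width: 0.569
```

View pics/s22.png

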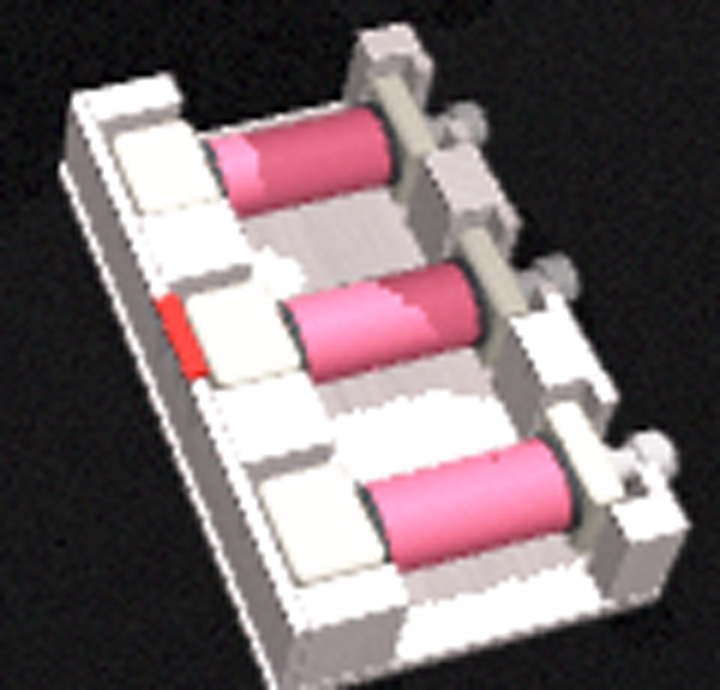

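View pics/t22.png

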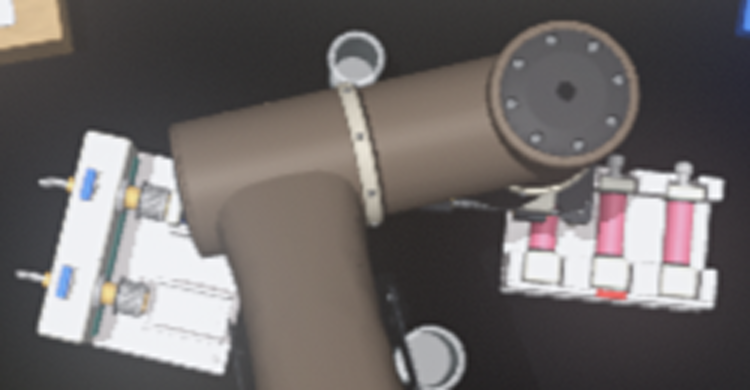

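View pics/side22.png

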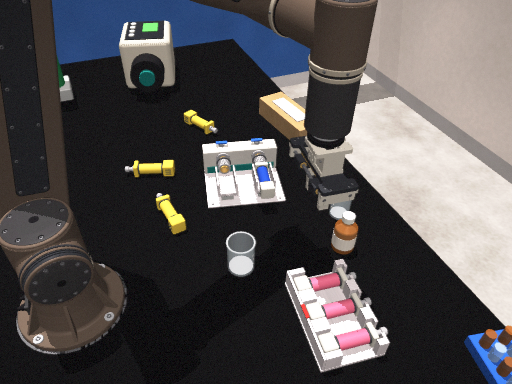

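The spent cartridge lies flat in the middle bay, its nipple out the same side as the others, and its caps are as low as theirs: the tail cap is at (245,335), lining up with (165,165) and (325,525). One last check of the near collar and the blue cartridge.

```bash
python3 - <<'E'
from g import *
a=cv2.imread("pics/side0.png");b=cv2.imread("pics/side22.png")
crop(np.hstack([a[130:210,195:295],b[130:210,195:295]]),0,0,200,80,4,"pics/c23.png")
a=cv2.imread("pics/top0.png");b=cv2.imread("pics/top22.png")
crop(np.hstack([a[150:240,175:235],b[150:240,175:235]]),0,0,120,90,6,"pics/c24.png")
from fit import px
def loc(p,F=TR): c,s=np.cos(F[2]),np.sin(F[2]);d=p[:2]-np.array(F[:2]);return np.array([c*d[0]+s*d[1],-s*d[0]+c*d[1]])*1000
for nm,pts in(("a",[(115,135),(210,205)]),("spent",[(187,305),(300,365)]),("b",[(262,485),(385,560)])):
    print(nm,[loc(atz("side",u,v,.048)).round(1).tolist() for u,v in px((275,255),6,pts)])
for nm,u,v in(("a",472,120),("spent",565,272),("b",662,452)): print(nm,loc(atz("side",*px((275,255),6,[(u,v)])[0],.028)).round(1))
E
```

```text
a [[-70.3, 93.7], [-46.4, 53.6]]
spent [[-70.5, 14.5], [-40.1, -19.4]]
b [[-71.1, -59.8], [-41.4, -96.3]]
a [77.6 77.9]
spent [80.5  3.2]
b [ 79.1 -74.5]
```

View pics/c23.png

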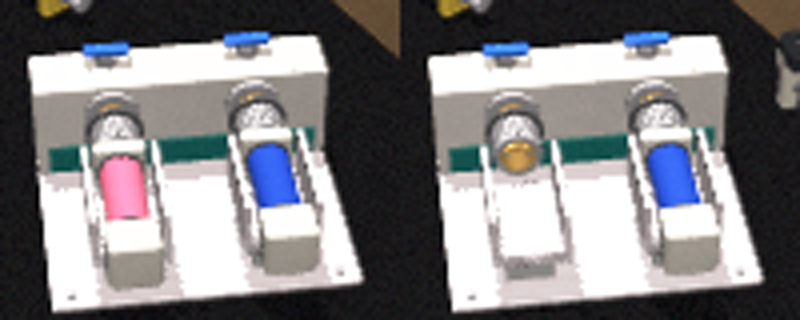

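View pics/c24.png

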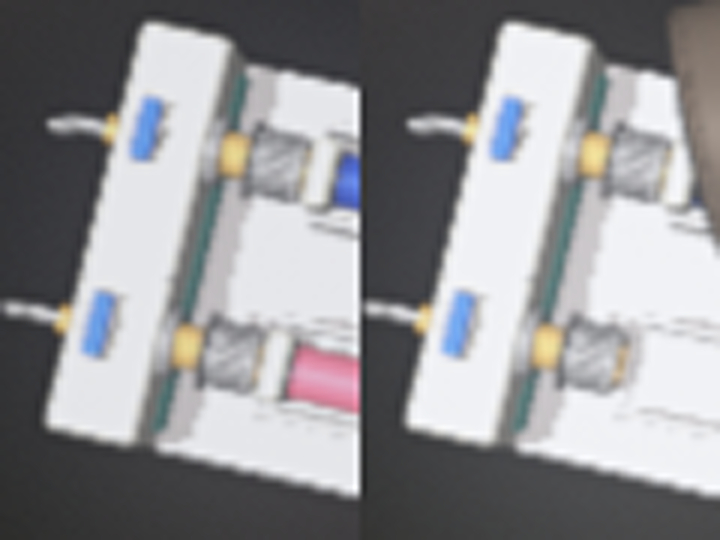

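Both collars are where they were at the start: the near one's left edge is at (203,350) before and (563-360,350) after. The blue cartridge hasn't moved. Handing in.

```bash
python3 -c "
from station import ctrl
s=ctrl.sense();print(s['time_s'],s['force']);print(ctrl.close_job())"
```

```text
25.425 [-1.00088122 -0.93456653  0.40087642]
the job is handed in; nothing more can be done
None
```

The spent cartridge is lying in the red-tagged middle bay, nipple pointing the same way as the other two. I handed the job in at 25.4 s; no verdict was reported.

I slid the near collar back until the pink cartridge sprang loose, then drew it out by its tail cap. I laid it on the bench, took it again by the barrel and lowered it into the bay.

**Last checks**
- **Height:** the cartridge touched bottom at the expected height, and its caps sit as low as its neighbours'.
- **Lengthwise:** the nipple tip measured 80.5 mm along the tray against a nominal 80. It is within about 3 mm of the neighbours' tips, which measured 77.6 and 79.1.
- **Sideways:** the tip measured about 3 mm off, but the two stored cartridges read 1.5–2 mm off the same way, so most of that is picture-reading or calibration error.
- **Everything else:** both collars look home, the blue cartridge's picture is unchanged, and the stored cartridges and glassware look undisturbed. The gripper is clear of everything.

**What went wrong or disagreed**
- The first three move commands were refused because they lacked the `turn` value. The fourth then ran alone from the start position, high up and clear of everything.
- The top and side camera fits of the dryer and tray differed by 2–4 mm. I resolved the tray by comparing the held cartridge with the stored ones just above the bay, and shifted 1 mm before lowering.

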